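# Wind the slanted valve fully open with the service crank

## Task

The handwheel is off the bronze valve in the bench stand: pick up the loose crank, push its socket fully home on the slanted valve's square spindle end, and wind it anticlockwise until the spindle comes to its stop and the valve is fully open. Leave the crank sitting fully home on the square, let go of it, and do not disturb the pressure gauge, the steel bushing or the air coupler lying near.

Things in the scene. Friction and masses are not known exactly. Their poses are not given: they have to be found in the camera images.
- valve: bronze slanted-seat valve on its stand, fixed to the worktop; origin under the centre of the 200 (x) x 130 mm (y) base plate. Pipe along x, axis 52 mm up, clamped at both ends; the bonnet, a two-post yoke and the spindle lean 30 degrees from vertical toward -x, roughly to the robot. The yoke's top reaches 32 mm to either side (y) of the spindle's axis, from 7 mm under the collar
- spindle_square (a point): foot of the bare steel square end of the spindle: on the axis, at the face of the round collar (28 mm across) the square stands on. z runs outward along the spindle, 30 degrees from vertical; x and y are normal to the flats and turn with it. The square is 14 mm wide, 29 mm long, its last 6 mm tapering to 8 mm
- spindle (a joint): turn of the spindle, rad: 0 = closed stop; grows when wound anticlockwise as seen from outside, looking down onto the square; 15.7 (2.5 turns) = open stop. It stays where it is left and takes about 0.15 N m to turn. A flat travel plate rises with it, 8 mm a turn, between the yoke's posts, from the lower pair of stop collars to the upper pair
- crank_hub (a point): centre of the loose crank's square steel hub (28 x 28 mm, 38 mm tall), 19 mm above its underside; z out of the hub's closed end, x along the arm to the grip; the hub's faces are normal to x and y. It lies socket down. The flat arm is 20 mm wide, 9 mm thick, its underside level with the hub's. The whole crank weighs about 0.25 kg
- crank_socket (a point): mouth of the crank's socket, at the centre of the hub's underside, axes as crank_hub. The socket is 16 mm square (faces normal to x and y) and 30 mm deep, so it goes on the 14 mm square in four ways, with about 9 degrees of turning play either way. Fully home, this point meets spindle_square: the hub's underside rests on the collar
- crank_grip (a point): middle of the crank's black round grip, 22 mm diameter, 52 mm long, turning freely on its pin; parallel to the hub's axis, 70 mm along the hub's x; this point is 38 mm above the level of the crank's underside, level with the top of the hub
- gauge: pressure gauge lying face up, 78 x 55 x 24 mm, bystander; origin at the centre of its underside
- bushing_a: turned steel bushing standing on end, 50 mm diameter, 46 mm tall, bystander; origin at the centre of its underside
- coupler_b: steel air coupler lying down, 25 x 72 x 24 mm, bystander; origin at the centre of its underside
Not all that is in view belongs to the job. Several things look just like the part that bears crank_hub: the one meant starts farthest to the robot's left.

How it is judged:
On the way, in this order (a step that is already met when the one before it is completed fails the run):
1. the crank sits fully home on the spindle's square (distance between crank_socket and spindle_square below 0.005 m and angle between the z axis of crank_hub and the z axis of spindle_square, either way round below 0.14 rad), for 0.2 s.
2. with the crank on the square, the spindle has been wound open to its stop (value of joint spindle above 15.1 rad and distance between crank_socket and spindle_square below 0.012 m), for 0.1 s.
At the end, for the whole second after the job is handed in: The spindle is at its open stop (15.7 rad) or at most 0.6 rad (a tenth of a turn) short of it and not turning; the crank, released, sits on the square with its socket mouth within 5 mm of the foot of the square and its axis within 8 degrees of the spindle's (all of step 1 and value of joint spindle above 15.1 rad and velocity of joint spindle between -0.1 and 0.1 rad/s); the robot touches nothing.
It fails at once if the gauge, the bushing or the coupler is pushed more than 20 mm or the bushing knocked over (distance of any of gauge, bushing_a, coupler_b from where it was at the start of the episode above 0.02 m or angle between bushing_a's own z axis and vertical above 0.5 rad).
It also fails if it takes over 67 s, if anything falls off the work surface, if the arm or the gripper's body presses on something with over 40 N, if the wrist force passes 120 N, or if a joint passes its speed limit or range.

## Robot

A 6-joint arm with a two-finger parallel gripper is mounted at the origin on a cart in front of the work surface, level with it; the furniture and walls round the work are solid. World frame = base frame: x ahead of the robot, y to its left, z up, the work surface at z = 0. Lengths are in m, angles in rad, forces in N, time in s.
With the tool pointing down it reaches from about 0.375 to 0.975 m from the base axis. Payload 3.8 kg.
Tool frame: the origin (TCP) lies midway between the tips of the shut fingers; the grasp point (between the pads) lies 19 mm behind it; y points along the fingers, x is the direction in which the jaws open and shut, and the axes are right-handed (so a half turn about y gives the same grasp; the last joint's range is limited). The gripper opens to 88 mm and grips with 3 to 60 N. Pads are 18 mm wide; open, the fingers measure 123 mm over their backs; the gripper's body (75 mm by 187 mm) begins 45 mm behind the grasp point.
Start: joints at [1.256, 0.264, 1.604, -0, 1.274, -0.037], TCP at [0.185, 0.649, 0.199] pointing down, gripper open.
Joint ranges: [-2.63, 2.63], [-0.94, 2.18], [0.31, 2.57], [-1.31, 4.45], [0, 2.66], [-2.55, 2.55]. Speed limits (rad/s): [2.57, 2.57, 3.14, 3.14, 3.14, 3.14].

## Interface

Orientations are given as a rotation vector (axis times angle).
In Python, from bench import get_obs, eyes, job_done gives the robot as it stands.
- The arm moves only by the tool apply_moves, never from a script. Its argument "steps" is a list of rows, each a list of 4 numbers: the shift along the tool's x, y, z in m, then the turn about the tool's y in rad. A call has exactly 8 rows; each row shifts and turns the commanded pose from where the row before left it, along the tool's axes as they then stand; what a row does not reach is not made up. A row lasts 1/8 s, in which the tool goes at most 62.5 mm and 10.7 degrees, less where a joint would pass 70% of its speed; a pose out of reach is approached as far as the arm can. A call is refused whole if a number of a shift passes 0.0625 or a number of a turn 0.188, either way. A call with a gripper value outside its range is refused whole. "gripper" is the finger opening in m, from 0 to 0.0881, set as the call begins (left out, the last holds). The fingers move at their own pace and stop on an object; "newtons" is the grip in N (left out, the last holds). Time passes only in rows, so rows that do not move let the fingers close, or fill a call up. It gives the time, the measured TCP pose, the force and the opening at its end, in the units of the state.
- get_obs(): the state, without advancing time (a new reading comes with each control period).
- eyes.capture(name): name is "scene" or "top" or "wrist"; returns a dict with "pixels" (420x560x3 uint8, blue, green, red), "range_z" (420x560 float32, m along the optical axis (not along the pixel's ray), 0 where there is no reading), "camera_matrix" (3x3 intrinsics, pixels), "origin" and "attitude" of the camera in the world. Camera axes: x right, y up, looking along -z (the intrinsics and any distortion apply to the point x, -y, -z); pixel columns grow to the right and rows downward; lengths in m; the calibration is good to about 2 mm. A picture is of the moment at which its call begins.
- job_done(): hands the job in, once; it reports no verdict.
Trained networks look in a picture, given as the dict that the camera call returned (one of the last four; its "shot" number tells which), for a name from the list of things; names that differ only in an ending like _2 or _b are one class to them, and where a whole thing is asked for, a point or a joint stands for the part that bears it (a point fixed in the world has none). Each returns a list of dicts, best first, with "p" (0 to 1); they miss things now and then, are a little off and sometimes report something else, mostly with a low value. They report only what shows in the picture. A call takes as long as a camera call. They do not tell look-alikes from the thing itself.
- eyes.recognise(thing, picture): "position" ([row, column] as shares, 0 to 1, of the picture: columns of its width, rows of its height, amid what is visible of it).
- eyes.regions_of(thing, picture): "pixels" (420x560 bool, what is visible of it) and "position" ([row, column] as shares, 0 to 1, of the picture: columns of its width, rows of its height, amid what is visible of it).
The state is a dict: "time_s": time; "joint_positions": joint angles; "joint_vel": joint speeds; "tau": joint torques, N m; "eef_pos": TCP position; "tool_rot": TCP orientation; "force": force on the tool from outside, world axes, zero at the start; "moment": the same for the moment, N m; "opening": opening from 0.0 (shut) to 1.0 (fully open).
Only numpy, scipy, OpenCV 4.12 (cv2) and the standard library are available. Lean on these libraries where they do the work, as an engineer would, in place of code of your own. Each camera call takes 0.05 s, during which the arm holds its last target.

## Working session

There is one attempt and no reset: what is moved stays moved. The work goes in short steps, Python scripts to look and compute and a tool call to move; the robot and the scene stay as the last step left them, time stands still between calls to the robot, and variables do not carry over. Pictures are saved under pics/ and viewed, and the job is handed in when it is done.

Besides the shell and the picture viewer there is one more tool, called after "Emit:" as name(argument=value, ...), one argument or row to a line, values as JSON. apply_moves: Moves the arm, as the interface text tells. Its arguments: {"type":"object","properties":{"steps":{"type":"array"},"gripper":{"type":"number"},"newtons":{"type":"number"}},"required":["steps"]}

```bash
ls; mkdir -p pics; cat > h.py <<'E'
import numpy as np, cv2
from scipy.spatial.transform import Rotation as R
from bench import get_obs, eyes, job_done
def att(c):
    a=np.array(c["attitude"],float)
    if a.shape==(3,3): return a
    return R.from_rotvec(a).as_matrix() if a.size==3 else R.from_quat(a).as_matrix()
def cloud(c):
    K=np.array(c["camera_matrix"]);z=c["range_z"];h,w=z.shape
    v,u=np.mgrid[:h,:w]
    p=np.stack([(u-K[0,2])/K[0,0]*z,-(v-K[1,2])/K[1,1]*z,-z],-1)
    P=p@att(c).T+np.array(c["origin"]); P[z==0]=np.nan
    return P
def proj(c,X):
    K=np.array(c["camera_matrix"]); p=(np.atleast_2d(X)-np.array(c["origin"]))@att(c)
    return np.stack([K[0,0]*p[:,0]/-p[:,2]+K[0,2], -K[1,1]*p[:,1]/-p[:,2]+K[1,2]],-1)
E
python3 - <<'E'
from h import *
import pickle
print(get_obs())
for n in ["scene","top","wrist"]:
    c=eyes.capture(n); cv2.imwrite(f"pics/{n}0.png",c["pixels"]); pickle.dump(c,open(f"{n}0.pkl","wb"))
    print(n,{k:v for k,v in c.items() if k not in("pixels","range_z")})
    for t in ["crank_hub","crank_grip","spindle_square","valve","gauge","bushing_a","coupler_b"]:
        for r in eyes.regions_of(t,c)[:5]:
            P=cloud(c)[r["pixels"]]
            print(n,t,round(r["p"],2),np.round(np.array(r["position"])*[420,560]),r["pixels"].sum(),np.round(np.nanmedian(P,0),3))
E
```

```text
pics
{'time_s': 0.0, 'joint_positions': array([ 1.25611032e+00,  2.64755257e-01,  1.60531511e+00, -3.72570018e-05,
        1.27372005e+00, -3.68898319e-02]), 'joint_vel': array([-0.00137676,  0.00166686, -0.00101957, -0.00092228, -0.00104669,
        0.00051941]), 'tau': array([ 8.16440806e-04, -5.02107060e+01, -3.56876814e+01,  7.28318025e-02,
        2.93402444e-02, -1.81714177e-04]), 'eef_pos': array([0.18487671, 0.64837778, 0.19741849]), 'tool_rot': array([-1.3292183 , -1.00087719,  1.0038415 ]), 'force': array([-0.39083084, -0.15613939,  0.63527906]), 'moment': array([-0.0215086 , -0.01983606,  0.00040811]), 'opening': 0.9996058514297101}
scene {'camera_matrix': array([[383.17366952,   0.        , 284.09939272],
       [  0.        , 383.17366952, 211.61217225],
       [  0.        ,   0.        ,   1.        ]]), 'origin': array([-0.15392503, -0.50597108,  0.50742181]), 'attitude': array([ 1.04471784, -0.59228157, -0.91492008]), 'shot': 1}
scene crank_hub 0.86 [301. 411.] 577 [ 0.521 -0.395  0.034]
scene crank_hub 0.73 [296. 333.] 719 [ 0.449 -0.256  0.028]
scene crank_hub 0.26
[... 700 characters left out ...]
0.1655595 , -0.16609251, -1.54729558]), 'shot': 2}
top crank_hub 0.57 [227. 385.] 311 [ 0.545 -0.389  0.031]
top crank_grip 0.47 [208. 386.] 84 [ 0.582 -0.384  0.058]
top crank_grip 0.38 [238. 334.] 77 [ 0.508 -0.252  0.059]
top spindle_square 0.73 [191. 228.] 3045 [0.625 0.05  0.011]
top valve 0.66 [189. 229.] 3018 [0.624 0.05  0.011]
top coupler_b 0.47 [270. 384.] 204 [ 0.416 -0.393  0.017]
wrist {'camera_matrix': array([[340.80882879,   0.        , 279.7430009 ],
       [  0.        , 340.80882879, 209.23050983],
       [  0.        ,   0.        ,   1.        ]]), 'origin': array([0.11723687, 0.66864742, 0.38435798]), 'attitude': array([-0.23908963, -0.18053325,  1.28504417]), 'shot': 3}
```

View pics/scene0.png

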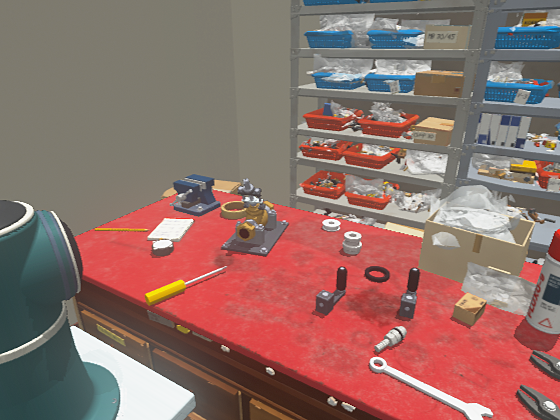

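View pics/top0.png

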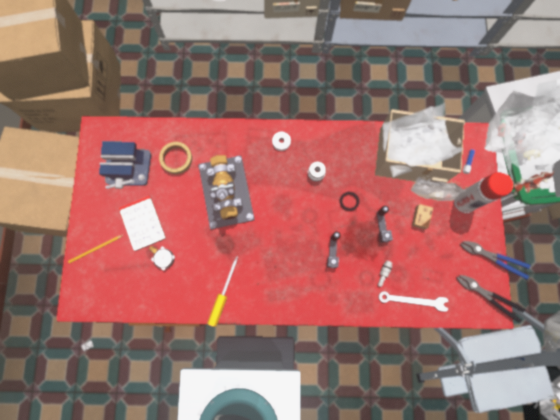

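View pics/wrist0.png

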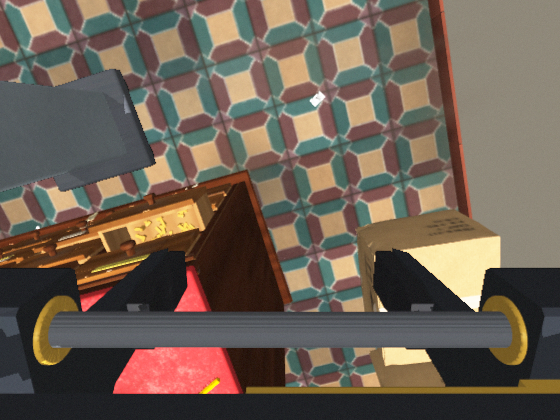

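```bash
python3 - <<'E'
from h import *
import pickle
o=get_obs(); print(np.round(R.from_rotvec(o["tool_rot"]).as_matrix(),3))
c=pickle.load(open("wrist0.pkl","rb")); M=R.from_rotvec(o["tool_rot"]).as_matrix()
print("cam in tool",np.round(M.T@(c["origin"]-o["eef_pos"]),4)); print(np.round(M.T@att(c),3))
c=pickle.load(open("scene0.pkl","rb"))
a=c["pixels"][160:260,200:300]; b=c["pixels"][250:330,300:440]
cv2.imwrite("pics/s_valve.png",cv2.resize(a,(600,600),interpolation=cv2.INTER_CUBIC))
cv2.imwrite("pics/s_crank.png",cv2.resize(b,(800,457),interpolation=cv2.INTER_CUBIC))
c=pickle.load(open("top0.pkl","rb"))
cv2.imwrite("pics/t_valve.png",cv2.resize(c["pixels"][140:240,180:280],(600,600),interpolation=cv2.INTER_CUBIC))
P=cloud(c)
# base plate fit of valve
m=(P[...,2]>0.004)&(P[...,2]<0.3)&(P[...,0]>0.48)&(P[...,0]<0.78)&(P[...,1]>-0.06)&(P[...,1]<0.16)
q=P[m][:,:2].astype(np.float32); print(cv2.minAreaRect(q),q.min(0),q.max(0))
E
```

```text
[[ 0.274 -0.    -0.962]
 [ 0.962 -0.     0.274]
 [-0.    -1.     0.   ]]
cam in tool [ 0.0002 -0.1857  0.0706]
[[ 1.    -0.001 -0.   ]
 [ 0.     0.276 -0.961]
 [ 0.001  0.961  0.276]]
((0.630768895149231, 0.049690019339323044), (0.2178695648908615, 0.2978835105895996), 89.79890441894531) [ 0.48151496 -0.05950033] [0.77974254 0.15885079]
```

View pics/s_valve.png

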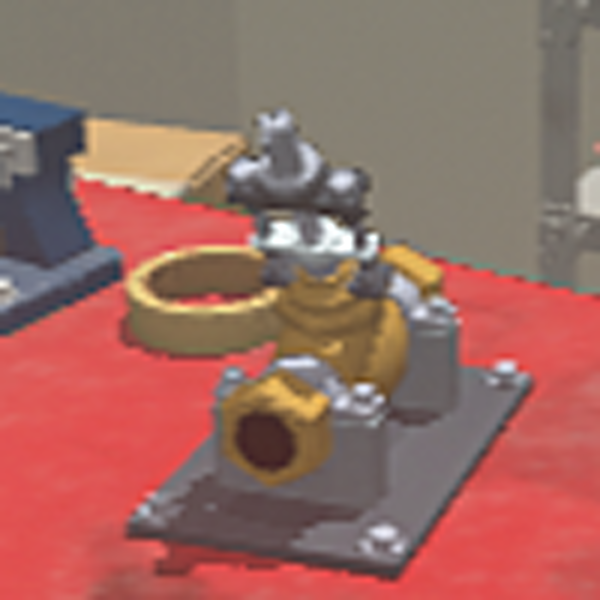

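View pics/s_crank.png

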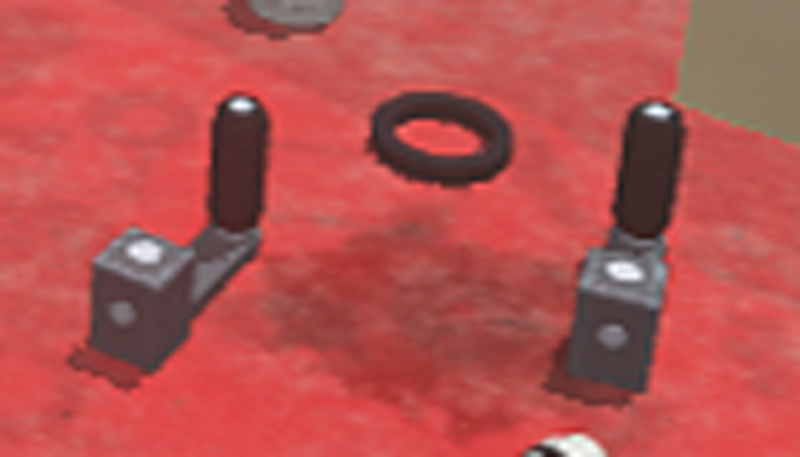

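View pics/t_valve.png

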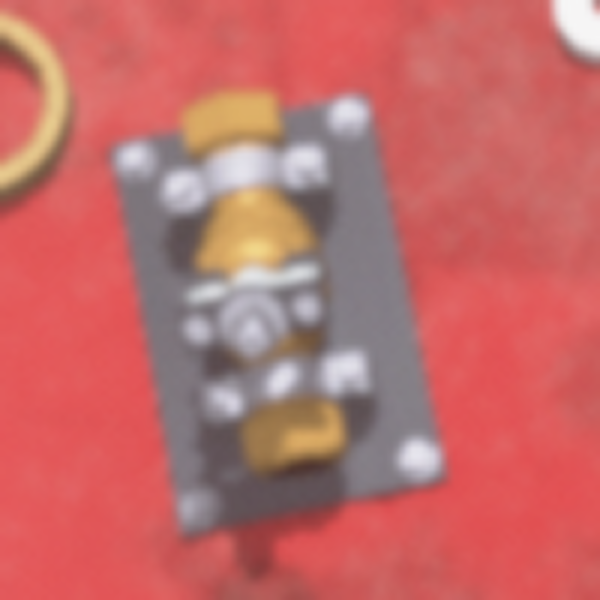

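```bash
python3 - <<'E'
from h import *
import pickle
c=pickle.load(open("top0.pkl","rb")); K=c["camera_matrix"]
px=np.array([(115,150),(365,97),(445,478),(182,530)])/6+[180-.4,140-.4]
d=np.stack([(px[:,0]-K[0,2])/K[0,0],-(px[:,1]-K[1,2])/K[1,1],-np.ones(4)],-1)@att(c).T
o=c["origin"]; X=o+d*((0.01-o[2])/d[:,2])[:,None]; print(np.round(X,3),X.mean(0))
e=X[0]-X[3]; print(np.degrees(np.arctan2(e[1],e[0])),np.linalg.norm(e)); e=X[1]-X[2]; print(np.degrees(np.arctan2(e[1],e[0])),np.linalg.norm(e))
for n in ("scene0","top0"):
    c=pickle.load(open(n+".pkl","rb"));P=cloud(c)
    m=(P[...,2]>0.1)&(P[...,0]>0.5)&(P[...,0]<0.72)&(P[...,1]>-0.03)&(P[...,1]<0.12)
    q=P[m]; q=q[np.argsort(-q[:,2])]; print(np.round(q[::max(1,len(q)//30)],3))
    for y0,y1 in((-.3,-.22),(-.44,-.35)):
        m=(P[...,2]>0.004)&(P[...,2]<.2)&(P[...,0]>0.42)&(P[...,0]<0.62)&(P[...,1]>y0)&(P[...,1]<y1)
        q=P[m]
        for lo,hi in((.033,.042),(.055,.08)):
            s=q[(q[:,2]>lo)&(q[:,2]<hi)]; print(n,y0,lo,len(s),np.round(s.mean(0),4),np.round(s.max(0),3))
E
```

```text
[[ 0.721  0.141  0.01 ]
 [ 0.751  0.02   0.01 ]
 [ 0.56  -0.025  0.01 ]
 [ 0.533  0.099  0.01 ]] [0.64138625 0.05882085 0.01      ]
12.72366430786242 0.19298700617027212
13.26665291524762 0.19572793489558427
[[0.582 0.043 0.194]
 [0.58  0.051 0.188]
 [0.581 0.037 0.183]
 [0.591 0.038 0.174]
 [0.596 0.036 0.17 ]
 [0.588 0.059 0.166]
 [0.582 0.051 0.163]
 [0.588 0.033 0.162]
 [0.601 0.033 0.161]
 [0.61  0.021 0.16 ]
 [0.601 0.034 0.158]
 [0.597 0.021 0.156]
 [0.595 0.033 0.155]
 [0.584 0.072 0.153]
 [0.584 0.069 0.151]
 [0.587 0.062 0.149]
 [0.588 0.072 0.146]
 [0.611 0.022 0.14 ]
 [0.611 0.026 0.134]
 [0.604 0.072 0.13 ]
 [0.618 0.066 0.126]
 [0.612 0.055 0.125]
 [0.607 0.059 0.123]
 [0.607 0.052 0.122]
 [0.611 0.052 0.12 ]
 [0.609 0.063 0.118]
 [0.611 0.078 0.114]
 [0.616 0.055 0.109]
 [0.62  0.049 0.106]
 [0.645 0.03  0.104]
 [0.62  0.052 0.102]
 [0.622 0.067 0.101]]
scene0 -0.3 0.033 180 [ 0.4491 -0.2515  0.038 ] [ 0.509 -0.234  0.042]
scene0 -0.3 0.055 73 [ 0.5058 -0.2568  0.0616] [ 0.517 -0.245  0.066]
scene0 -0.44 0.033 186 [ 0.5241 -0.3971  0.038 ] [ 0.584 -0.379  0.042]
scene0
[... 313 characters left out ...]
6 ]
 [0.605 0.028 0.159]
 [0.608 0.031 0.159]
 [0.592 0.066 0.158]
 [0.6   0.074 0.156]
 [0.608 0.062 0.155]
 [0.585 0.066 0.152]
 [0.589 0.062 0.149]
 [0.627 0.051 0.127]
 [0.619 0.075 0.125]
 [0.62  0.067 0.122]
 [0.634 0.054 0.111]
 [0.637 0.07  0.109]
 [0.641 0.065 0.107]
 [0.655 0.06  0.106]
 [0.636 0.028 0.105]
 [0.634 0.028 0.105]
 [0.647 0.068 0.104]
 [0.651 0.05  0.103]
 [0.634 0.071 0.102]
 [0.629 0.071 0.1  ]]
top0 -0.3 0.033 105 [ 0.4423 -0.2473  0.037 ] [ 0.501 -0.233  0.042]
top0 -0.3 0.055 49 [ 0.5102 -0.2527  0.061 ] [ 0.52  -0.244  0.067]
top0 -0.44 0.033 102 [ 0.5195 -0.3957  0.037 ] [ 0.585 -0.377  0.042]
top0 -0.44 0.055 45 [ 0.5849 -0.387   0.0616] [ 0.593 -0.377  0.066]
```

Emit:
apply_moves(
  steps=[
    [-0.0366, -0.0077, -0.041, 0],
    [-0.0366, -0.0077, -0.041, 0],
    [-0.0366, -0.0077, -0.041, 0],
    [-0.0366, -0.0077, -0.041, 0],
    [-0.0366, -0.0077, -0.041, 0],
    [-0.0366, -0.0077, -0.041, 0],
    [-0.0366, -0.0077, -0.041, 0],
    [-0.0366, -0.0077, -0.041, 0],
  ],
)

```text
time_s: 2.2
eef_pos: [0.421, 0.2761, 0.2609]
tool_rot: [-1.328, -1.003, 1.001]
force: [0.9, 0.8, 0.1]
opening: 0.997
```

Emit:
apply_moves(
  steps=[
    [-0.0366, -0.0077, -0.041, 0],
    [-0.0366, -0.0077, -0.041, 0],
    [-0.0366, -0.0077, -0.041, 0],
    [-0.0366, -0.0077, -0.041, 0],
    [-0.0366, -0.0077, -0.041, 0],
    [0, 0, 0, -0.17],
    [0, 0, 0, -0.17],
    [0, 0, 0, -0.166],
  ],
)

```text
time_s: 3.2
eef_pos: [0.5673, 0.045, 0.2988]
tool_rot: [-1.09, -1.379, 1.379]
force: [0.3, -0.2, -0.8]
opening: 0.999
```

```bash
python3 - <<'E'
from h import *
import pickle
o=get_obs(); print(o["time_s"],o["eef_pos"],o["joint_positions"],o["force"]); print(np.round(R.from_rotvec(o["tool_rot"]).as_matrix(),3))
c=eyes.capture("wrist"); pickle.dump(c,open("wrist1.pkl","wb")); cv2.imwrite("pics/w1.png",c["pixels"])
print(proj(c,[[.58,.048,.194],[.594,.051,.169]]))
E
```

```text
3.2 [0.56730618 0.04498707 0.29883789] [ 3.53318344e-02  1.69474789e-02  1.70138062e+00  5.10433664e-05
  1.42320921e+00 -1.76840315e+00] [ 0.34691498 -0.23235439 -0.81954417]
[[-0.231  0.    -0.973]
 [ 0.973  0.    -0.231]
 [ 0.    -1.    -0.   ]]
[[279.6662301  209.65779823]
 [279.33585848 216.7128775 ]]
```

View pics/w1.png

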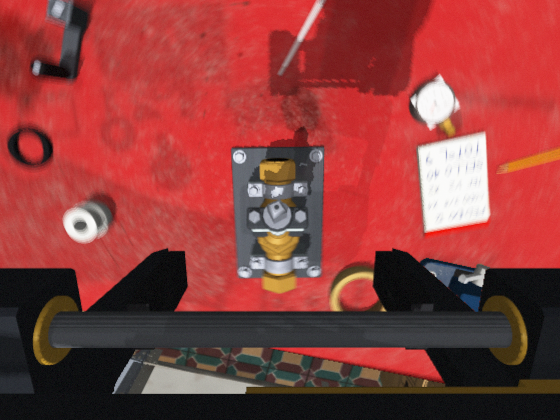

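```bash
python3 - <<'E'
from h import *
import pickle
c=pickle.load(open("wrist1.pkl","rb"))
cv2.imwrite("pics/w1z.png",cv2.resize(c["pixels"][180:250,240:320],(800,700),interpolation=cv2.INTER_CUBIC))
cv2.imwrite("pics/w1c.png",cv2.resize(c["pixels"][0:90,0:110],(770,630),interpolation=cv2.INTER_CUBIC))
E
```

```text
(no output)
```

View pics/w1z.png

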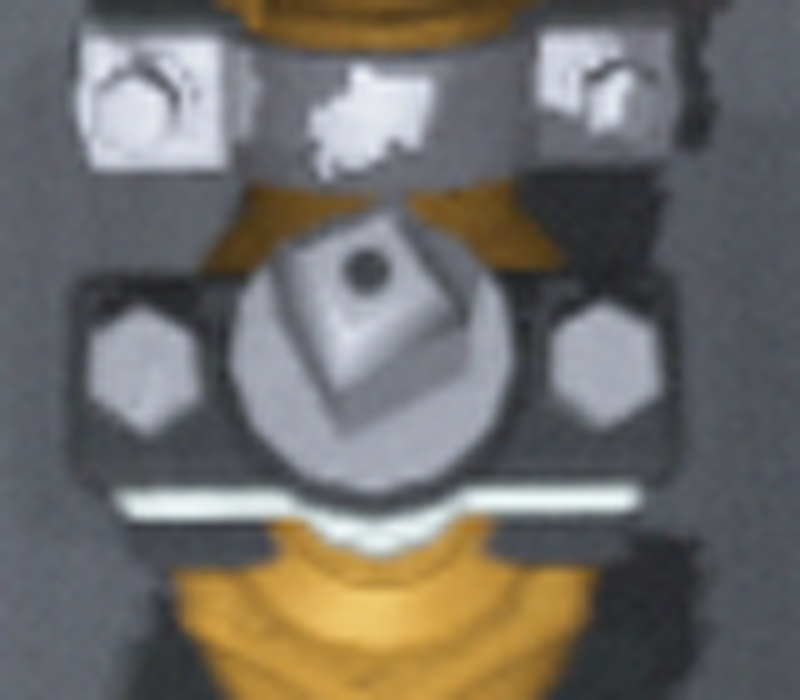

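```bash
cat >> h.py <<'E'
VY=np.radians(13.0)
def frame(vy=VY):
    X=np.array([np.cos(vy),np.sin(vy),0]);Y=np.array([-np.sin(vy),np.cos(vy),0]);Z=np.array([0,0,1.])
    s=np.sin(np.pi/6);k=np.cos(np.pi/6)
    a=-s*X+k*Z; u=k*X+s*Z   # axis out, uphill
    return u,Y,a
def sq(F,phi,vy=VY):
    u,y,a=frame(vy); out=[]
    for w,h in((7,0),(7,23),(4,29)):
        for k in range(4):
            t=phi+np.pi/4+k*np.pi/2; r=w*2**.5
            out.append(F+(r*np.cos(t)*u+r*np.sin(t)*y+h*a)/1000)
    return np.array(out)
def circ(F,r=.014,vy=VY):
    u,y,a=frame(vy); t=np.linspace(0,2*np.pi,40)
    return F+r*(np.cos(t)[:,None]*u+np.sin(t)[:,None]*y)
def overlay(c,F,phi,box,s,fn,vy=VY):
    x0,y0,x1,y1=box
    im=cv2.resize(c["pixels"][y0:y1,x0:x1],None,fx=s,fy=s,interpolation=cv2.INTER_CUBIC)
    f=lambda X:np.round((proj(c,X)-[x0,y0]+.5)*s).astype(int)
    p=f(sq(F,phi,vy))
    for b,col in((0,(0,0,255)),(4,(0,255,0)),(8,(255,0,0))): cv2.polylines(im,[p[b:b+4]],True,col,1)
    cv2.polylines(im,[f(circ(F,vy=vy))],True,(255,255,0),1)
    cv2.imwrite(fn,im)
E
python3 - <<'E'
from h import *
import pickle
c=pickle.load(open("wrist1.pkl","rb"))
F=np.array([.594,.051,.169])
u,y,a=frame()
# fit collar centre and square by hand-picked pts (zoom px)
obs=np.array([(345,435),(468,335),(382,208),(275,255)])/10+[239.5,179.5]
names="foot corner, taper-base corners"
P=cloud(c)
for (uu,vv) in [(277,224),(268,214),(288,216),(276,206),(277,214),(262,193+24),(300,217)]: print((uu,vv),np.round(P[vv,uu],4))
for d in (20,25,30): overlay(c,F,np.radians(d),(240,180,320,250),8,f"pics/ov{d}.png")
E
```

```text
(277, 224) [0.6012 0.0504 0.1707]
(268, 214) [0.5944 0.0398 0.1674]
(288, 216) [0.5922 0.0593 0.166 ]
(276, 206) [0.5786 0.0443 0.1898]
(277, 214) [0.5853 0.0468 0.191 ]
(262, 217) [0.6011 0.0349 0.1599]
(300, 217) [0.5921 0.0717 0.1603]
```

View pics/ov25.png

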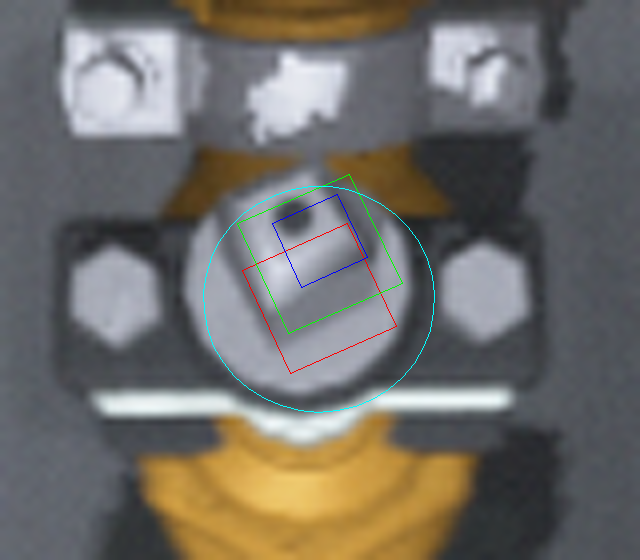

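Emit:
apply_moves(
  steps=[
    [0, 0, 0, 0.16],
    [0, 0, 0, 0.16],
    [-0.0508, 0.0232, 0.0085, 0],
    [-0.0508, 0.0232, 0.0085, 0],
    [-0.0508, 0.0232, 0.0085, 0],
    [-0.0508, 0.0232, 0.0085, 0],
    [-0.0508, 0.0232, 0.0085, 0],
    [-0.0508, 0.0232, 0.0085, 0],
  ],
)

```text
time_s: 4.25
eef_pos: [0.4881, -0.255, 0.1593]
tool_rot: [-1.253, -1.14, 1.139]
force: [1.4, -0.2, -0.3]
opening: 0.997
```

```bash
python3 - <<'E'
from h import *
import pickle
c=eyes.capture("wrist"); c=eyes.capture("wrist");
o=get_obs(); print(o["time_s"],o["eef_pos"],o["joint_positions"]); print(np.round(R.from_rotvec(o["tool_rot"]).as_matrix(),3))
pickle.dump(c,open("wrist2.pkl","wb")); cv2.imwrite("pics/w2.png",c["pixels"])
P=cloud(c)
for t in("crank_hub","crank_grip"):
    for r in eyes.regions_of(t,c)[:3]: print(t,r["p"],np.array(r["position"])*[420,560],np.round(np.nanmedian(P[r["pixels"]],0),4))
near=(np.abs(P[...,0]-.47)<.09)&(np.abs(P[...,1]+.25)<.05)
s=P[near&(P[...,2]>.06)&(P[...,2]<.075)]; print("griptop",len(s),s.mean(0),s.min(0),s.max(0))
s=P[near&(P[...,2]>.034)&(P[...,2]<.041)&(P[...,0]<.475)]; print("hubtop",len(s),s.mean(0),s.min(0),s.max(0)); print(cv2.minAreaRect(s[:,:2].astype(np.float32)*1000))
E
```

```text
4.35 [ 0.48524912 -0.25648986  0.15663597] [-5.30411737e-01  6.03861343e-02  1.91845378e+00 -1.90396648e-03
  1.16729519e+00 -2.00173581e+00]
[[ 0.099 -0.005 -0.995]
 [ 0.995  0.001  0.099]
 [ 0.    -1.     0.005]]
crank_hub 0.86 [233.688 144.312] [ 0.5142 -0.3909  0.0363]
crank_hub 0.58 [171.696 292.32 ] [ 0.4728 -0.2507  0.0372]
griptop 390 [ 0.51010322 -0.25363905  0.06322944] [ 0.50072559 -0.26369216  0.06002068] [ 0.52061115 -0.24419227  0.06557882]
hubtop 1009 [ 0.44123847 -0.24757267  0.03784585] [ 0.42693048 -0.26187339  0.03403813] [ 0.45624769 -0.23318322  0.04089996]
((441.4385986328125, -247.77810668945312), (27.46005630493164, 27.859458923339844), 85.88904571533203)
```

View pics/w2.png

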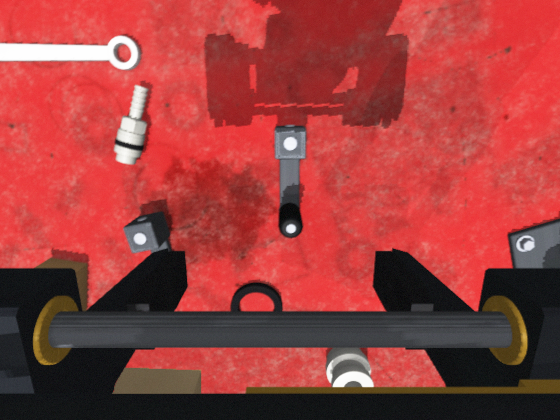

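Emit:
apply_moves(
  steps=[
    [0.0027, 0.02, -0.0122, 0],
    [0.0027, 0.02, -0.0123, 0],
    [0, 0.02, 0, 0],
    [0, 0, 0, 0],
    [0, 0, 0, 0],
    [0, 0, 0, 0],
    [0, 0, 0, 0],
    [0, 0, 0, 0],
  ],
)

```text
time_s: 5.45
eef_pos: [0.5136, -0.2506, 0.1002]
tool_rot: [-1.252, -1.142, 1.141]
force: [-0.3, -0.5, 0.1]
opening: 1.003
```

```bash
python3 - <<'E'
from h import *
import pickle
c=eyes.capture("wrist")
o=get_obs(); print(o["time_s"],o["eef_pos"]); print(np.round(R.from_rotvec(o["tool_rot"]).as_matrix(),3))
P=cloud(c)
near=(np.abs(P[...,0]-.47)<.09)&(np.abs(P[...,1]+.25)<.05)
s=P[near&(P[...,2]>.06)&(P[...,2]<.075)]; print("griptop",len(s),s.mean(0),s.min(0),s.max(0))
s=P[near&(P[...,2]>.034)&(P[...,2]<.041)&(P[...,0]<.475)]; print("hubtop",len(s),s.mean(0))
E
```

```text
5.5 [ 0.51348652 -0.25055463  0.10003946]
[[ 0.092  0.001 -0.996]
 [ 0.996 -0.     0.092]
 [-0.    -1.    -0.001]]
griptop 610 [ 0.51015552 -0.25344978  0.06330142] [ 0.500724   -0.26325095  0.06010836] [ 0.52077291 -0.24376803  0.06575393]
hubtop 1615 [ 0.44130807 -0.24744567  0.03782657]
```

Emit:
apply_moves(
  steps=[
    [-0.0032, 0.02, 0.0031, 0],
    [0, 0.02, 0, 0],
    [0, 0.02, 0, 0],
    [0, 0.014, 0, 0],
    [0, 0, 0, 0],
    [0, 0, 0, 0],
    [0, 0, 0, 0],
    [0, 0, 0, 0],
  ],
)

```text
time_s: 6.5
eef_pos: [0.5105, -0.2535, 0.0264]
tool_rot: [-1.253, -1.142, 1.141]
force: [-0.6, 0.1, -0.4]
opening: 0.999
```

Emit:
apply_moves(
  steps=[
    [0, 0, 0, 0],
    [0, 0, 0, 0],
    [0, 0, 0, 0],
    [0, 0, 0, 0],
    [0, 0, 0, 0],
    [0, 0, 0, 0],
    [0, 0, 0, 0],
    [0, 0, 0, 0],
  ],
  gripper=0,
  newtons=6,
)

```text
time_s: 7.5
eef_pos: [0.51, -0.2532, 0.0256]
tool_rot: [-1.251, -1.141, 1.141]
force: [-0.1, 0.9, 0.4]
opening: 0.114
```

```bash
python3 - <<'E'
from h import *
c=eyes.capture("wrist"); cv2.imwrite("pics/w3.png",c["pixels"]); print(get_obs()["opening"],get_obs()["time_s"])
c=eyes.capture("scene"); cv2.imwrite("pics/s3.png",cv2.resize(c["pixels"][180:340,280:460],(720,640),interpolation=cv2.INTER_CUBIC)[:600])
E
```

```text
0.06967590572490204 7.55
```

View pics/w3.png

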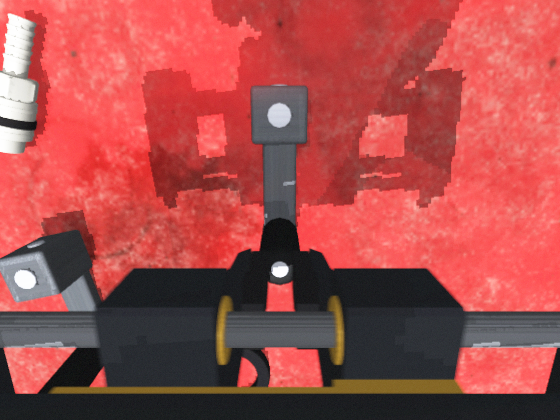

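View pics/s3.png

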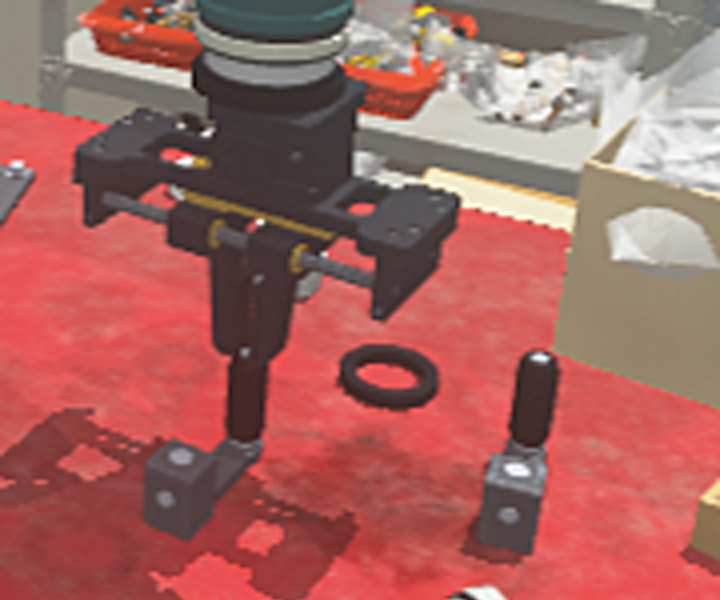

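```bash
python3 - <<'E'
from h import *
c=eyes.capture("wrist"); print(get_obs()["opening"],get_obs()["time_s"],get_obs()["eef_pos"])
im=cv2.convertScaleAbs(c["pixels"][200:320,200:360],alpha=2.5,beta=20)
a=cv2.resize(im,(800,600),interpolation=cv2.INTER_CUBIC);cv2.imwrite("pics/w3z.png",a)
c=eyes.capture("scene"); im=cv2.convertScaleAbs(c["pixels"][235:305,320:370],alpha=2.5,beta=20); cv2.imwrite("pics/s3z.png",cv2.resize(im,(428,600),interpolation=cv2.INTER_CUBIC))
P=cloud(c)
for v in range(255,300,3): print(v,[tuple(np.round(P[v,u],3)) for u in (338,342,346)])
E
```

```text
0.002487028178251645 7.65 [ 0.50996564 -0.25321855  0.02559394]
255 [(np.float64(0.501), np.float64(-0.247), np.float64(0.099)), (np.float64(0.501), np.float64(-0.256), np.float64(0.102)), (np.float64(0.497), np.float64(-0.266), np.float64(0.107))]
258 [(np.float64(0.504), np.float64(-0.246), np.float64(0.09)), (np.float64(0.501), np.float64(-0.256), np.float64(0.095)), (np.float64(0.498), np.float64(-0.266), np.float64(0.099))]
261 [(np.float64(0.501), np.float64(-0.248), np.float64(0.085)), (np.float64(0.499), np.float64(-0.257), np.float64(0.089)), (np.float64(0.497), np.float64(-0.267), np.float64(0.093))]
264 [(np.float64(0.502), np.float64(-0.248), np.float64(0.077)), (np.float64(0.501), np.float64(-0.257), np.float64(0.081)), (np.float64(0.497), np.float64(-0.267), np.float64(0.085))]
267 [(np.float64(0.502), np.float64(-0.248), np.float64(0.07)), (np.float64(0.5), np.float64(-0.258), np.float64(0.074)), (np.float64(0.498), np.float64(-0.268), np.float64(0.078))]
270 [(np.float64(0.504), np.float64(-0.248), np.float64(0.061)), (np.float64(0.502), np.float64(-0.258), np.float64
[... 1013 characters left out ...]
at64(-0.252), np.float64(0.018)), (np.float64(0.503), np.float64(-0.26), np.float64(0.02)), (np.float64(0.53), np.float64(-0.259), np.float64(0.003))]
291 [(np.float64(0.502), np.float64(-0.252), np.float64(0.01)), (np.float64(0.506), np.float64(-0.26), np.float64(0.01)), (np.float64(0.521), np.float64(-0.263), np.float64(0.002))]
294 [(np.float64(0.493), np.float64(-0.256), np.float64(0.009)), (np.float64(0.496), np.float64(-0.264), np.float64(0.009)), (np.float64(0.511), np.float64(-0.267), np.float64(0.002))]
297 [(np.float64(0.482), np.float64(-0.26), np.float64(0.01)), (np.float64(0.498), np.float64(-0.264), np.float64(0.001)), (np.float64(0.502), np.float64(-0.271), np.float64(0.001))]
```

View pics/w3z.png

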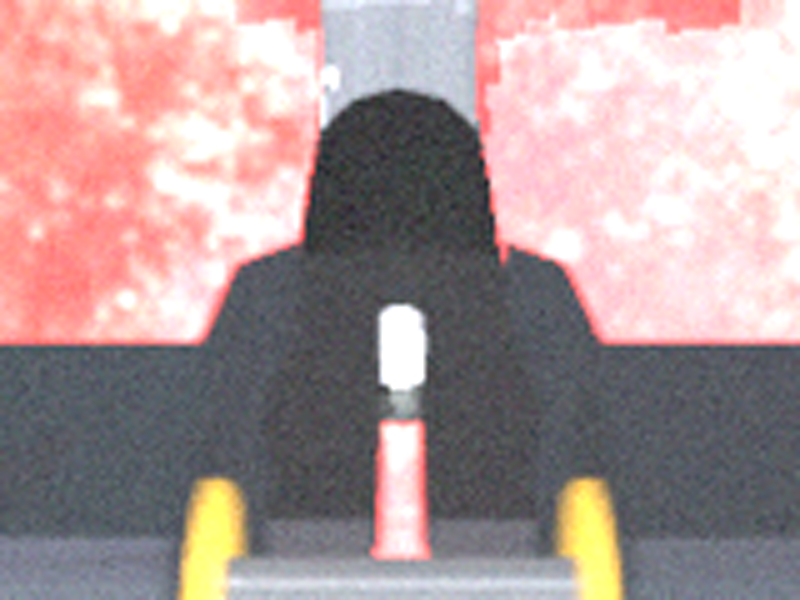

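View pics/s3z.png

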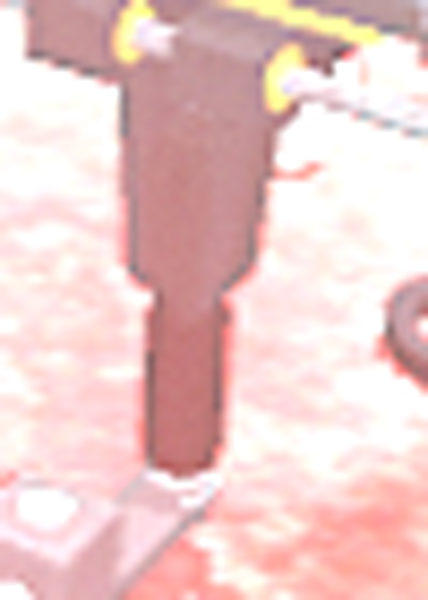

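```bash
python3 - <<'E'
from h import *
import pickle
for f in ("wrist2.pkl",None):
    c=pickle.load(open(f,"rb")) if f else eyes.capture("wrist")
    K=c["camera_matrix"];z=c["range_z"];v,u=np.mgrid[:420,:560]
    p=np.stack([(u-K[0,2])/K[0,0]*z,-(v-K[1,2])/K[1,1]*z,-z],-1)
    A=np.array([[1,-.001,0],[0,.276,-.961],[.001,.961,.276]])
    T=p@A.T+[.0002,-.1857,.0706]
    m=(z>0)&(T[...,1]<.03)&(np.abs(T[...,2])<.02)&(T[...,1]>-.09)
    q=T[m]
    for lo in np.arange(-.09,.03,.01):
        s=q[(q[:,1]>=lo)&(q[:,1]<lo+.01)]
        if len(s): print(round(lo,3),len(s),np.round(s.min(0),3),np.round(s.max(0),3))
    print()
print(get_obs()["eef_pos"])
E
```

```text
-0.09 2114 [-0.061 -0.09  -0.012] [ 0.062 -0.08   0.011]
-0.08 1546 [-0.06  -0.08  -0.003] [ 0.061 -0.07   0.011]
-0.07 1792 [-0.059 -0.07  -0.009] [ 0.06  -0.06   0.011]
-0.06 1415 [-0.058 -0.06  -0.01 ] [ 0.059 -0.05   0.011]
-0.05 1034 [-0.057 -0.05  -0.01 ] [ 0.058 -0.04   0.011]
-0.04 44 [-0.052 -0.04  -0.01 ] [ 0.052 -0.038  0.01 ]

-0.09 944 [-0.01  -0.09  -0.011] [ 0.01  -0.08   0.011]
-0.08 717 [-0.011 -0.08   0.008] [ 0.011 -0.07   0.011]
-0.07 765 [-0.014 -0.07  -0.001] [ 0.015 -0.06   0.011]
-0.06 720 [-0.015 -0.06  -0.   ] [ 0.015 -0.05   0.011]
-0.05 505 [-0.014 -0.05   0.007] [ 0.014 -0.04   0.011]
-0.04 324 [-0.008 -0.04  -0.01 ] [ 0.008 -0.03   0.01 ]
-0.03 252 [-0.01  -0.03   0.003] [ 0.01 -0.02  0.01]
-0.02 1497 [-0.157 -0.02  -0.02 ] [ 0.011 -0.01   0.01 ]
-0.01 783 [-0.158 -0.01  -0.02 ] [ 0.011 -0.     0.01 ]
-0.0 641 [-0.157  0.    -0.02 ] [0.011 0.01  0.01 ]
0.01 1158 [-0.157  0.01  -0.02 ] [0.011 0.02  0.02 ]
0.02 29534 [-0.187  0.02  -0.02 ] [0.187 0.028 0.02 ]

[ 0.50995467 -0.2532233   0.02559981]
```

Emit:
apply_moves(
  steps=[
    [0, 0, 0, 0],
    [0, 0, 0, 0],
    [0, 0, 0, 0],
    [0, 0, 0, 0],
    [0, 0, 0, 0],
    [0, 0, 0, 0],
    [0, 0.008, 0, 0],
    [0, 0.008, 0, 0],
  ],
  gripper=0.06,
)

```text
time_s: 8.75
eef_pos: [0.5098, -0.2531, 0.009]
tool_rot: [-1.251, -1.141, 1.141]
force: [1.2, -0.4, 0.4]
opening: 0.685
```

```bash
python3 - <<'E'
from h import *
c=eyes.capture("wrist"); print(get_obs()["opening"],get_obs()["time_s"],get_obs()["eef_pos"],get_obs()["force"])
cv2.imwrite("pics/w4.png",c["pixels"])
P=cloud(c)
c=eyes.capture("scene"); im=cv2.convertScaleAbs(c["pixels"][225:315,300:390],alpha=1.6,beta=10); cv2.imwrite("pics/s4z.png",cv2.resize(im,(600,600),interpolation=cv2.INTER_CUBIC))
P=cloud(c)
m=(P[...,0]>.48)&(P[...,0]<.53)&(P[...,1]>-.32)&(P[...,1]<-.2)&(P[...,2]>.005)
for y0 in np.arange(-.31,-.2,.01):
    s=P[m&(P[...,1]>y0)&(P[...,1]<y0+.01)]
    if len(s): print(round(y0,2),len(s),np.round(s[:,2].min(),3),np.round(np.sort(s[:,2])[:4],3))
E
```

```text
0.6814833973467942 8.8 [ 0.50884279 -0.25259793  0.00763032] [-0.42101994  0.19730871 -0.26488256]
-0.31 223 0.068 [0.068 0.078 0.078 0.08 ]
-0.3 538 0.049 [0.049 0.05  0.052 0.052]
-0.29 840 0.049 [0.049 0.049 0.049 0.052]
-0.28 365 0.123 [0.123 0.125 0.125 0.126]
-0.27 279 0.006 [0.006 0.006 0.007 0.007]
-0.26 269 0.008 [0.008 0.008 0.008 0.008]
-0.25 198 0.008 [0.008 0.008 0.009 0.009]
-0.24 240 0.123 [0.123 0.125 0.126 0.127]
-0.23 438 0.047 [0.047 0.049 0.049 0.05 ]
-0.22 429 0.049 [0.049 0.049 0.051 0.051]
-0.21 326 0.074 [0.074 0.076 0.081 0.082]
```

View pics/s4z.png

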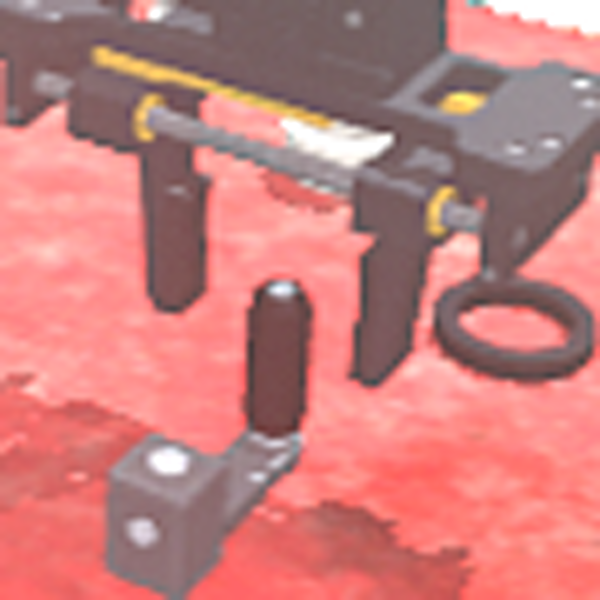

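View pics/w4.png

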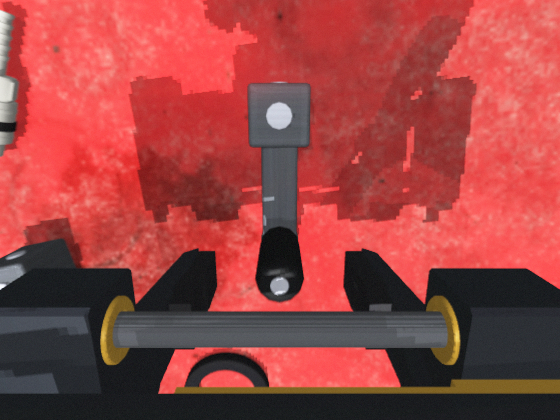

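Emit:
apply_moves(
  steps=[
    [0, 0.012, 0, 0],
    [0, 0.012, 0, 0],
    [0, 0, 0, 0],
    [0, 0, 0, 0],
    [0, 0, 0, 0],
    [0, 0, 0, 0],
    [0, 0, 0, 0],
    [0, 0, 0, 0],
  ],
  gripper=0.04,
)

```text
time_s: 9.85
eef_pos: [0.5101, -0.2532, -0.0142]
tool_rot: [-1.251, -1.141, 1.141]
force: [0.4, -0.3, 0.2]
opening: 0.457
```

Emit:
apply_moves(
  steps=[
    [0, 0, 0, 0],
    [0, 0, 0, 0],
    [0, 0, 0, 0],
    [0, 0, 0, 0],
    [0, 0, 0, 0],
    [0, 0, 0, 0],
    [0, 0, 0, 0],
    [0, 0, 0, 0],
  ],
  gripper=0,
  newtons=5,
)

```text
time_s: 10.85
eef_pos: [0.51, -0.2533, -0.0144]
tool_rot: [-1.251, -1.141, 1.141]
force: [-0.8, -0.6, 0.5]
opening: 0.249
```

Emit:
apply_moves(
  steps=[
    [0, -0.0053, 0.0034, 0],
    [0, -0.0053, 0.0034, 0],
    [0, -0.0048, 0.004, 0],
    [0, -0.0048, 0.004, 0],
    [0, -0.0043, 0.0046, 0],
    [0, -0.0043, 0.0046, 0],
    [0, -0.0036, 0.0051, 0],
    [0, -0.0036, 0.0051, 0],
  ],
)

```text
time_s: 11.85
eef_pos: [0.4759, -0.2502, 0.022]
tool_rot: [-1.252, -1.142, 1.141]
force: [2.3, 0.1, 1.7]
opening: 0.25
```

```bash
python3 - <<'E'
from h import *
o=get_obs(); print(o["eef_pos"],o["force"],o["moment"],o["opening"])
c=eyes.capture("wrist"); cv2.imwrite("pics/w5.png",c["pixels"])
P=cloud(c)
near=(np.abs(P[...,0]-.43)<.06)&(np.abs(P[...,1]+.25)<.03)&(P[...,2]>.01)
s=P[near]; print(s.min(0),s.max(0))
c=eyes.capture("scene"); im=cv2.convertScaleAbs(c["pixels"][225:325,280:380],alpha=1.6,beta=10); cv2.imwrite("pics/s5z.png",cv2.resize(im,(600,600),interpolation=cv2.INTER_CUBIC))
E
```

```text
[ 0.47586244 -0.25018961  0.0220457 ] [2.33773991 0.06656962 1.72563594] [ 0.0103528  -0.36078002  0.02654316] 0.24983571229984294
[ 0.40365447 -0.27999824  0.01369802] [ 0.48973026 -0.22000058  0.1652976 ]
```

View pics/s5z.png

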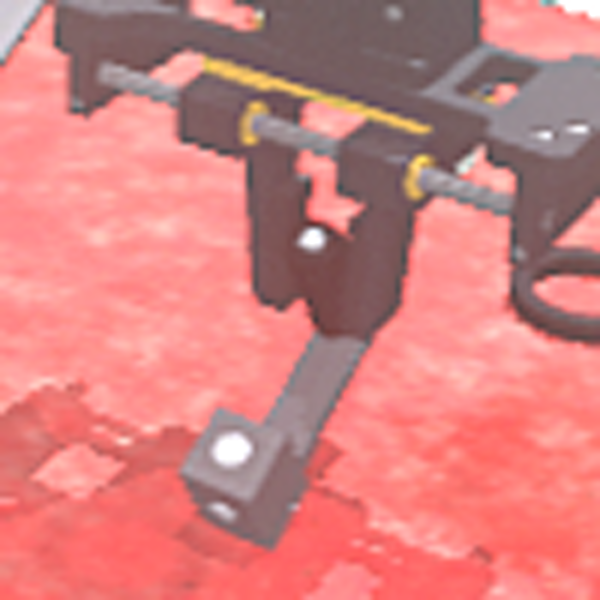

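View pics/w5.png

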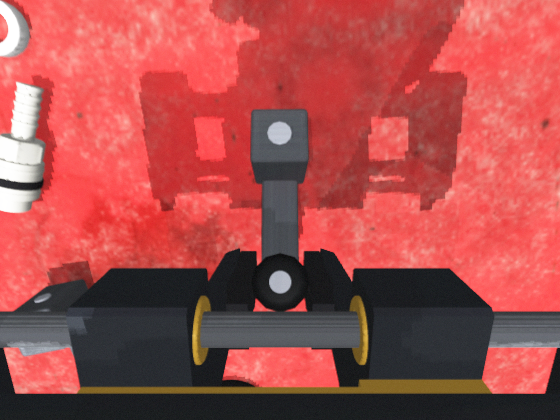

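Emit:
apply_moves(
  steps=[
    [0, 0, 0, 0],
    [0, 0, 0, 0],
    [0, 0, 0, 0],
    [0, -0.015, 0, 0],
    [0, -0.03, 0, 0],
    [0, -0.03, 0, 0],
    [0, -0.015, 0, 0],
    [0, 0, 0, 0],
  ],
  newtons=35,
)

```text
time_s: 12.95
eef_pos: [0.4764, -0.2504, 0.1127]
tool_rot: [-1.253, -1.142, 1.141]
force: [0.8, -0.0, -2.2]
opening: 0.236
```

```bash
cat >> h.py <<'E'
def planefit(q):
    m=np.median(q,0)
    for _ in range(4):
        U,S,V=np.linalg.svd(q-q.mean(0),full_matrices=False); n=V[2]; d=(q-q.mean(0))@n
        q=q[np.abs(d)<max(.0015,np.std(d)*1.5)]
    n=n*np.sign(n[2]); return q.mean(0),n,len(q)
E
python3 - <<'E'
from h import *
c=eyes.capture("wrist"); cv2.imwrite("pics/w6.png",c["pixels"])
o=get_obs(); print(o["time_s"],o["eef_pos"],o["force"],o["moment"],o["opening"])
P=cloud(c)
import pickle; pickle.dump(c,open("w6.pkl","wb"))
q=P[118:158,258:302].reshape(-1,3); print("hub",planefit(q))
q=P[195:245,268:292].reshape(-1,3); print("arm",planefit(q))
E
```

```text
13.0 [ 0.47562023 -0.24992463  0.11143961] [ 0.30968995  0.23211427 -2.93098586] [ 0.01362891 -0.06567798  0.00300947] 0.24043787374418976Traceback (most recent call last):
  File "<stdin>", line 6, in <module>
  File "h.py", line 44, in planefit
    U,S,V=np.linalg.svd(q-q.mean(0),full_matrices=False); n=V[2]; d=(q-q.mean(0))@n
          ~~~~~~~~~~~~~^^^^^^^^^^^^^^^^^^^^^^^^^^^^^^^^^
    u, s, vh = gufunc(a, signature=signature)
               ~~~~~~^^^^^^^^^^^^^^^^^^^^^^^^
    raise LinAlgError("SVD did not converge")
numpy.linalg.LinAlgError: SVD did not converge
```

View pics/w6.png

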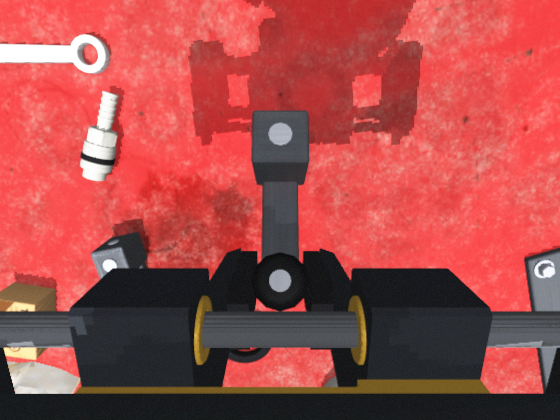

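```bash
cat >> h.py <<'E'
A_CT=np.array([[1,-.001,0],[0,.276,-.961],[.001,.961,.276]]); T_CT=np.array([.0002,-.1857,.0706])
def toolcloud(c):
    K=c["camera_matrix"];z=c["range_z"];v,u=np.mgrid[:420,:560]
    p=np.stack([(u-K[0,2])/K[0,0]*z,-(v-K[1,2])/K[1,1]*z,-z],-1)
    T=p@A_CT.T+T_CT; T[z==0]=np.nan; return T
def pf(q):
    q=q.reshape(-1,3); return planefit(q[~np.isnan(q).any(1)])
E
python3 - <<'E'
from h import *
import pickle; c=pickle.load(open("w6.pkl","rb")); T=toolcloud(c)
for n,b in(("hub",T[118:158,258:302]),("hubtop",T[114:138,258:302]),("arm",T[195:235,270:290])):
    m,nn,k=pf(b); nn=nn*np.sign(-nn[1]); print(n,np.round(m,4),np.round(nn,3),k,"tilt",np.degrees(np.arctan2(nn[2],-nn[1])),np.degrees(np.arcsin(nn[0])))
v=np.arange(105,190,5); print(np.round(T[v,280],4))
E
```

```text
hub [ 0.     -0.0179  0.0583] [-0.005 -0.87   0.493] 1482 tilt 29.51504278745509 -0.2913457165013461
hubtop [ 0.0001 -0.0149  0.0642] [-0.    -0.791  0.612] 963 tilt 37.754450156265285 -0.0028168145580028518
arm [ 0.0001 -0.008   0.0166] [ 0.003 -0.866  0.501] 782 tilt 30.05445478531281 0.17048904134553758
[[ 3.000e-04  1.114e-01  7.570e-02]
 [ 3.000e-04  1.122e-01  7.170e-02]
 [ 3.000e-04 -1.210e-02  6.890e-02]
 [ 3.000e-04 -1.310e-02  6.650e-02]
 [ 3.000e-04 -1.770e-02  6.430e-02]
 [ 3.000e-04 -1.760e-02  6.200e-02]
 [ 3.000e-04 -1.890e-02  5.970e-02]
 [ 3.000e-04 -1.900e-02  5.740e-02]
 [ 3.000e-04 -1.980e-02  5.510e-02]
 [ 3.000e-04 -2.200e-02  5.290e-02]
 [ 3.000e-04 -2.020e-02  5.030e-02]
 [ 3.000e-04 -2.340e-02  4.840e-02]
 [ 3.000e-04 -2.090e-02  4.560e-02]
 [ 3.000e-04 -1.380e-02  4.200e-02]
 [ 3.000e-04 -7.500e-03  3.830e-02]
 [ 3.000e-04  1.000e-04  3.410e-02]
 [ 3.000e-04  1.600e-03  3.090e-02]]
```

Emit:
apply_moves(
  steps=[
    [0, -0.02, 0, -0.08],
    [0, -0.02, 0, -0.08],
    [0, -0.02, 0, -0.08],
    [0, -0.02, 0, -0.08],
    [0.03, -0.012, -0.02, 0],
    [0.045, -0.013, -0.03, 0],
    [0.05, -0.012, -0.035, 0],
    [0.05, -0.012, -0.035, 0],
  ],
)

```text
time_s: 14.0
eef_pos: [0.5525, -0.0508, 0.2388]
tool_rot: [-1.09, -1.372, 1.376]
force: [2.0, -0.5, -1.5]
opening: 0.236
```

Emit:
apply_moves(
  steps=[
    [0.05, -0.012, -0.035, 0],
    [0.03, 0, -0.02, 0],
    [0.009, 0, -0.005, 0],
    [0, 0, 0, 0],
    [0, 0, 0, 0],
    [0, 0, 0, 0],
    [0, 0, 0, 0],
    [0, 0, 0, 0],
  ],
)

```text
time_s: 15.0
eef_pos: [0.5915, 0.0473, 0.2528]
tool_rot: [-1.093, -1.375, 1.375]
force: [-0.0, -0.1, -2.3]
opening: 0.238
```

```bash
cat > chk.py <<'E'
from h import *
import pickle,sys
n=sys.argv[1]
c=eyes.capture("wrist"); cv2.imwrite(f"pics/{n}.png",c["pixels"]); pickle.dump(c,open(n+".pkl","wb"))
o=get_obs(); M=R.from_rotvec(o["tool_rot"]).as_matrix(); print(o["time_s"],np.round(o["eef_pos"],4),"yaw",np.degrees(np.arctan2(M[1,0],M[0,0])),"f",np.round(o["force"],1),"m",np.round(o["moment"],2),round(o["opening"],3)); print(np.round(M,3))
E
python3 chk.py w7
```

```text
15.05 [0.5915 0.0475 0.2528] yaw 103.03981116623437 f [ 0.5  0.2 -2.7] m [-0.03  0.03 -0.01] 0.241
[[-0.226  0.    -0.974]
 [ 0.974  0.    -0.226]
 [ 0.    -1.    -0.   ]]
```

View pics/w7.png

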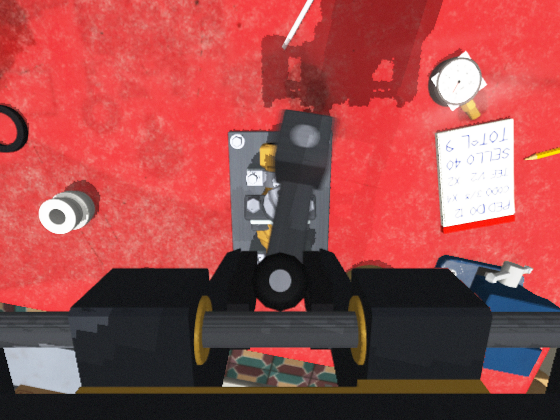

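Emit:
apply_moves(
  steps=[
    [0, 0, 0, 0],
    [0, 0, 0, 0],
    [0, 0, 0, 0],
    [0, 0, 0, 0],
    [0, 0, 0, 0],
    [0, 0, 0, 0],
    [0, 0, 0, 0],
    [0, 0, 0, 0],
  ],
)

```text
time_s: 16.05
eef_pos: [0.5915, 0.0478, 0.2526]
tool_rot: [-1.092, -1.375, 1.375]
force: [-0.1, 0.1, -1.3]
opening: 0.24
```

```bash
python3 chk.py w8; python3 - <<'E'
from h import *
import time
c=eyes.capture("wrist");cv2.imwrite("pics/w8b.png",c["pixels"])
E
```

```text
16.1 [0.5915 0.0478 0.2526] yaw 103.07359247483059 f [ 0.7 -0.  -2.9] m [ 0.05 -0.06  0.02] 0.234
[[-0.226 -0.    -0.974]
 [ 0.974 -0.    -0.226]
 [-0.    -1.     0.   ]]
```

View pics/w8.png

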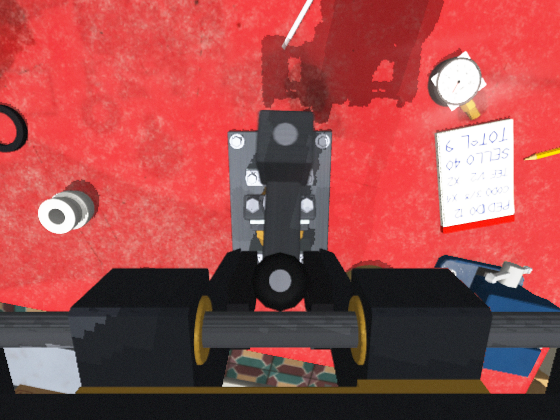

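View pics/w8b.png

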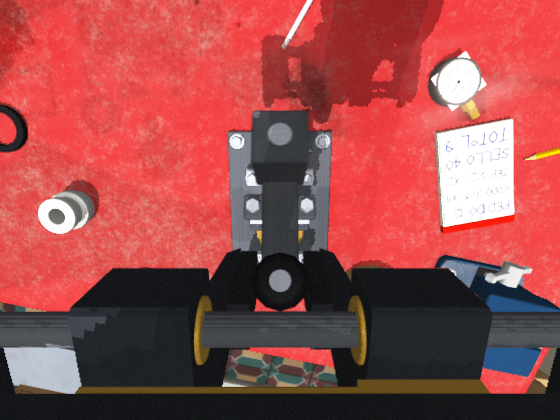

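```bash
python3 - <<'E'
from h import *
import pickle; c=eyes.capture("wrist"); cv2.imwrite("pics/w8c.png",c["pixels"]); T=toolcloud(c)
for n,b in(("hub",T[116:156,262:300]),("arm",T[195:235,270:290])):
    m,nn,k=pf(b); nn=nn*np.sign(-nn[1]); print(n,np.round(m,4),np.round(nn,3),k,"tilt",np.degrees(np.arctan2(nn[2],-nn[1])),np.degrees(np.arcsin(nn[0])))
E
```

```text
hub [ 0.001  -0.0175  0.0594] [ 0.049 -0.867  0.497] 1294 tilt 29.817609741420227 2.783526746942378
arm [ 0.0001 -0.008   0.0166] [ 0.014 -0.87   0.493] 786 tilt 29.52091025891581 0.7880676447738769
```

Emit:
apply_moves(
  steps=[
    [0, 0.0104, -0.006, 0],
    [0, 0.0104, -0.006, 0],
    [0, 0.0104, -0.006, 0],
    [0, 0.0104, -0.006, 0],
    [0, 0.0026, -0.0015, 0],
    [0, 0.0026, -0.0015, 0],
    [0, 0, 0, 0],
    [0, 0, 0, 0],
  ],
)

```text
time_s: 17.2
eef_pos: [0.618, 0.0539, 0.2063]
tool_rot: [-1.093, -1.376, 1.375]
force: [-0.6, 0.1, -2.6]
opening: 0.236
```

```bash
python3 chk.py w9; python3 - <<'E'
from h import *
import pickle; c=pickle.load(open("w9.pkl","rb")); T=toolcloud(c)
for n,b in(("hub",T[116:156,262:300]),("arm",T[195:235,270:290])):
    m,nn,k=pf(b); nn=nn*np.sign(-nn[1]); print(n,np.round(m,4),np.round(nn,3),k,"tilt",np.degrees(np.arctan2(nn[2],-nn[1])),np.degrees(np.arcsin(nn[0])))
c=eyes.capture("scene"); cv2.imwrite("pics/s9.png",cv2.resize(c["pixels"][130:270,190:330],(600,600),interpolation=cv2.INTER_CUBIC))
E
```

```text
17.25 [0.618  0.0539 0.2064] yaw 103.07035730687983 f [ 0.1 -0.1 -1.8] m [ 0.13 -0.04  0.07] 0.239
[[-0.226  0.001 -0.974]
 [ 0.974  0.    -0.226]
 [-0.    -1.    -0.001]]
hub [ 0.0008 -0.0175  0.0593] [ 0.028 -0.87   0.493] 1274 tilt 29.53673571702009 1.6184174301634853
arm [ 0.0001 -0.008   0.0166] [ 0.004 -0.866  0.5  ] 786 tilt 29.990493383632316 0.21813113160421974
```

View pics/w9.png

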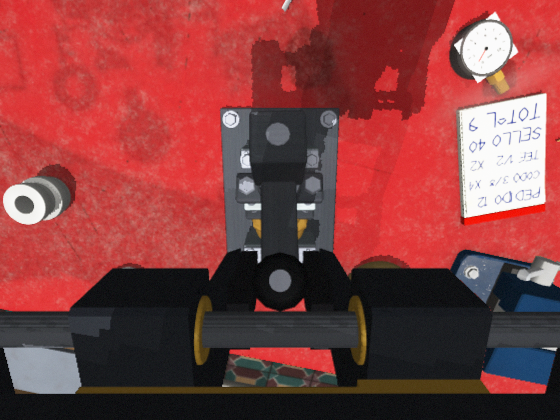

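View pics/s9.png

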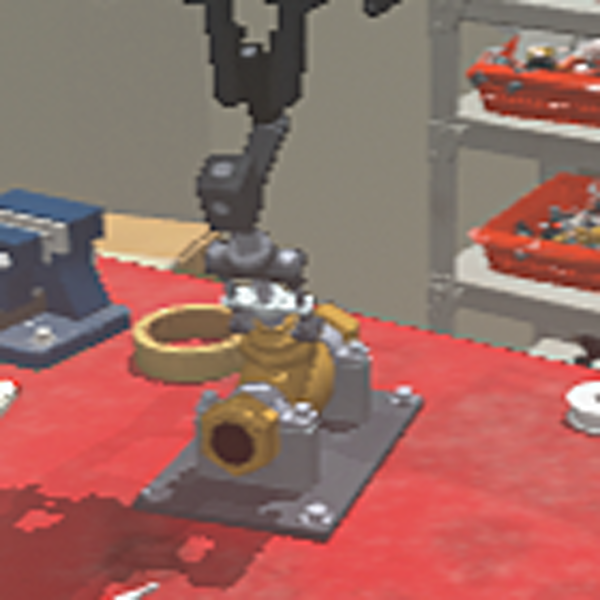

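Emit:
apply_moves(
  steps=[
    [0, 0.0009, -0.0005, 0],
    [0.0076, 0.0002, 0.0004, 0],
    [0.0075, 0.0006, 0.0011, 0],
    [0.0074, 0.001, 0.0018, 0],
    [0.0071, 0.0014, 0.0025, 0],
    [0, 0, 0, 0],
    [0, 0, 0, 0],
    [0, 0, 0, 0],
  ],
)

```text
time_s: 18.3
eef_pos: [0.6062, 0.0814, 0.2019]
tool_rot: [-1.093, -1.375, 1.375]
force: [0.6, 0.5, -2.5]
opening: 0.241
```

```bash
python3 chk.py w10; python3 - <<'E'
from h import *
import pickle; c=pickle.load(open("w10.pkl","rb")); T=toolcloud(c)
c=eyes.capture("scene"); cv2.imwrite("pics/s10.png",cv2.resize(c["pixels"][130:270,190:330],(600,600),interpolation=cv2.INTER_CUBIC))
E
```

```text
18.35 [0.6062 0.0814 0.2018] yaw 103.05676896330219 f [-0.2 -0.1 -1.8] m [ 0.1  -0.09  0.02] 0.244
[[-0.226  0.    -0.974]
 [ 0.974  0.    -0.226]
 [-0.    -1.    -0.   ]]
```

View pics/w10.png

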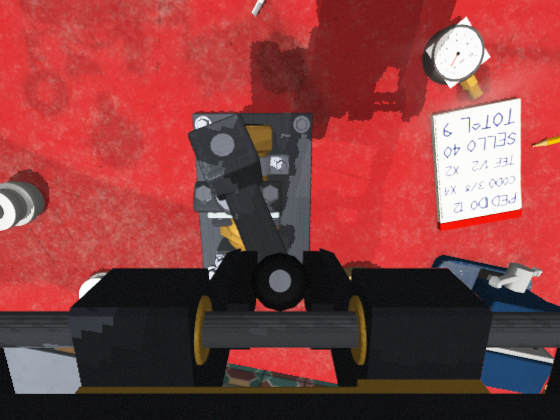

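View pics/s10.png

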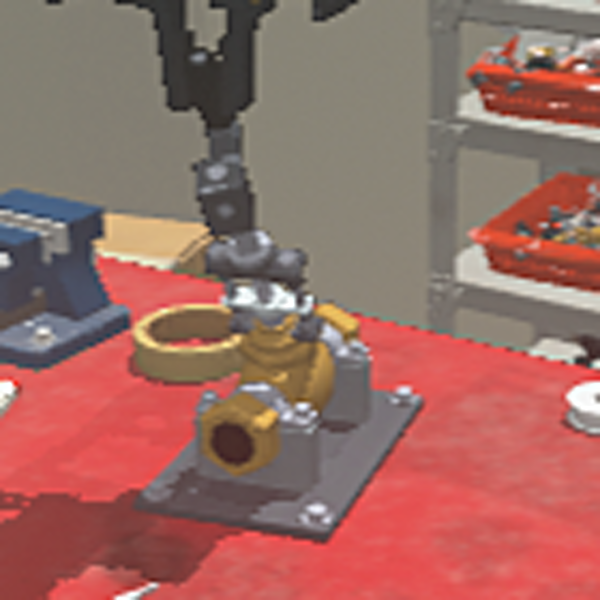

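Emit:
apply_moves(
  steps=[
    [0, 0.0014, -0.0008, 0],
    [0, 0.0014, -0.0008, 0],
    [0, 0.0014, -0.0008, 0],
    [0, 0.0014, -0.0008, 0],
    [0, 0.0014, -0.0008, 0],
    [0, 0, 0, 0],
    [0, 0, 0, 0],
    [0, 0, 0, 0],
  ],
)

```text
time_s: 19.4
eef_pos: [0.6105, 0.0828, 0.1959]
tool_rot: [-1.094, -1.377, 1.374]
force: [-1.5, 0.8, 5.3]
opening: 0.238
```

```bash
cat >> h.py <<'E'
def hubinfo(c):
    T=toolcloud(c); m=(np.abs(T[...,0])<.09)&(T[...,2]>.0)&(T[...,2]<.1)&(T[...,1]<.02)&(T[...,1]>-.09)
    # arm/hub top via direction c
    cdir=np.array([0,-.866,.5])
    s=T@cdir; g=np.array([0,-.0593,0.0004])@cdir-.045  # underside level
    rel=s-g
    mm=m&(rel>.030)&(rel<.046)&(T[...,2]>.025); q=T[mm]
    return q,rel
E
python3 chk.py w11; python3 - <<'E'
from h import *
import pickle
for n in("w10","w11"):
    c=pickle.load(open(n+".pkl","rb")); q,rel=hubinfo(c); print(n,len(q),np.round(np.median(q,0),4)); print(np.round(pf(q)[0],4),np.round(pf(q)[1],3))
    h=np.median(q,0); e=np.array([0,-.5,-.866]); d=np.array([0,-.0593,0])-h
    print("azimuth",np.degrees(np.arctan2(d[0],d@e)), "len",np.hypot(d[0],d@e))
E
```

```text
19.45 [0.6105 0.0828 0.1958] yaw 103.08059266130746 f [-0.3  1.   5.6] m [ 0.14  0.25 -0.07] 0.236
[[-0.226  0.002 -0.974]
 [ 0.974  0.001 -0.226]
 [ 0.    -1.    -0.002]]
w10 3335 [-0.0268 -0.0211  0.053 ]
[-0.0272 -0.0203  0.0538] [ 0.    -0.874  0.486]
azimuth 22.38376595620598 len 0.07029438865923057
w11 3596 [-0.0286 -0.0241  0.0533]
[-0.0292 -0.0236  0.0543] [ 0.007 -0.895  0.446]
azimuth 24.182773174553283 len 0.0698419452227555
```

View pics/w11.png

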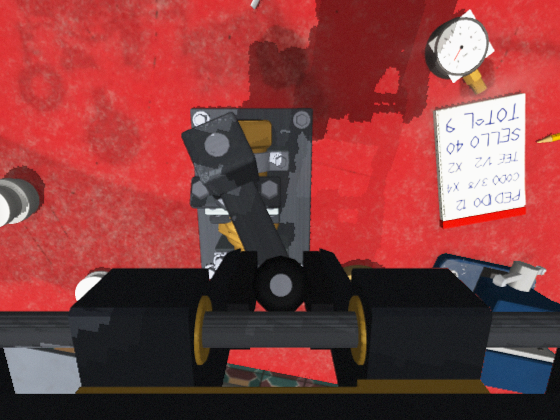

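```bash
python3 - <<'E'
from h import *
import pickle
c=pickle.load(open("wrist1.pkl","rb"))
ims=[]
for d in (20,27,34):
    overlay(c,np.array([.593,.0483,.168]),np.radians(d),(255,190,300,235),8,"pics/t.png"); ims.append(cv2.imread("pics/t.png"))
im=np.hstack(ims); print(im.shape); cv2.imwrite("pics/ovs.png",cv2.resize(im,(800,267*1)))
overlay(c,np.array([.593,.0483,.168]),np.radians(27),(255,190,300,235),13,"pics/ov27.png")
E
```

```text
(360, 1080, 3)
```

View pics/ov27.png

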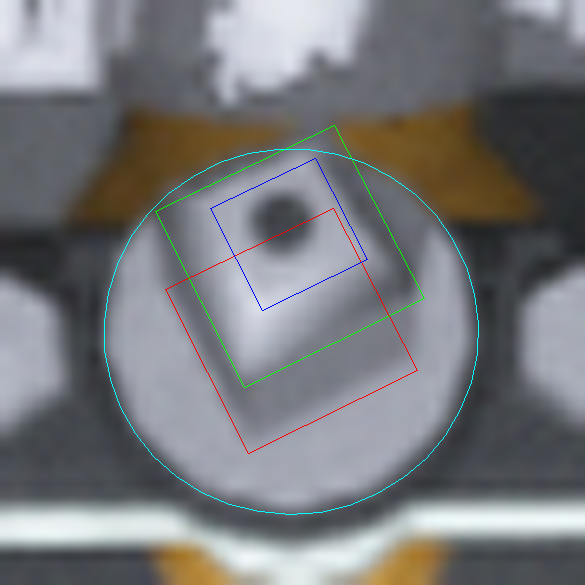

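Emit:
apply_moves(
  steps=[
    [0, -0.0035, 0.002, 0],
    [0, 0, 0, 0],
    [0, 0, 0, 0],
    [0, 0, 0, 0],
    [0.0055, 0.0013, 0.0022, 0],
    [0, 0, 0, 0],
    [-0.0055, -0.0013, -0.0022, 0],
    [0, 0, 0, 0],
  ],
  newtons=6,
)

```text
time_s: 20.45
eef_pos: [0.6077, 0.0813, 0.1977]
tool_rot: [-1.092, -1.374, 1.376]
force: [0.2, -1.2, -3.3]
opening: 0.245
```

```bash
cat > st.py <<'E'
import sys
from h import *
import pickle
n=sys.argv[1]
c=pickle.load(open(n+".pkl","rb")); T=toolcloud(c)
o=get_obs(); M=R.from_rotvec(o["tool_rot"]).as_matrix()
q,rel=hubinfo(c)
q=q[np.abs(q[:,0])<.09]
m,nn,k=pf(q); nn=nn*np.sign(-nn[1])
# hub top polygon centre: project on plane, use minAreaRect of inliers
d=(q-m)@nn; q=q[np.abs(d)<.002]
e1=np.cross(nn,[1,0,0]); e1/=np.linalg.norm(e1); e2=np.cross(nn,e1)
r=cv2.minAreaRect((np.stack([(q-m)@e1,(q-m)@e2],-1)*1000).astype(np.float32))
H=m+(r[0][0]*e1+r[0][1]*e2)/1000
S=H-.038*nn
F=np.array([.593,.0483,.168]); u,y,a=frame()
Hw=o["eef_pos"]+M@H; Sw=o["eef_pos"]+M@S; cw=M@nn
D=Sw-F
print("rect",np.round(r[1],1),round(r[2],1),"axis_err deg",round(np.degrees(np.arccos(cw@a)),1),"u,y comps of axis deg",np.round(np.degrees([cw@u,cw@y]),1))
print("S rel F (u,y,a) mm",np.round(1000*np.array([D@u,D@y,D@a]),1),"Htop",np.round(1000*np.array([(Hw-F)@u,(Hw-F)@y,(Hw-F)@a]),1))
G=o["eef_pos"]+M@np.array([0,-.0593,0]); g=G-F; print("grip rel F (u,y,a)",np.round(1000*np.array([g@u,g@y,g@a]),1),"az",round(np.degrees(np.arctan2((G-Hw)@y,(G-Hw)@u)),1))
E
python3 chk.py w12; python3 st.py w12; python3 st.py w11
```

```text
20.5 [0.6076 0.0815 0.1977] yaw 103.04763823379756 f [-0.1 -1.6 -2.8] m [-0.14  0.1   0.  ] 0.241
[[-0.226 -0.001 -0.974]
 [ 0.974 -0.    -0.226]
 [-0.    -1.     0.001]]
rect [28.7 28. ] 24.2 axis_err deg 3.7 u,y comps of axis deg [-3.7 -0.3]
S rel F (u,y,a) mm [-0.2  0.7 15.8] Htop [-2.7  0.5 53.7]
grip rel F (u,y,a) [63.4 29.  66.2] az 23.4
rect [28.5 28. ] 25.5 axis_err deg 3.6 u,y comps of axis deg [3.6 0.4]
S rel F (u,y,a) mm [-4.6 -0.7 24.6] Htop [-2.2 -0.4 62.6]
grip rel F (u,y,a) [63.4 29.  66.2] az 24.2
```

View pics/w12.png

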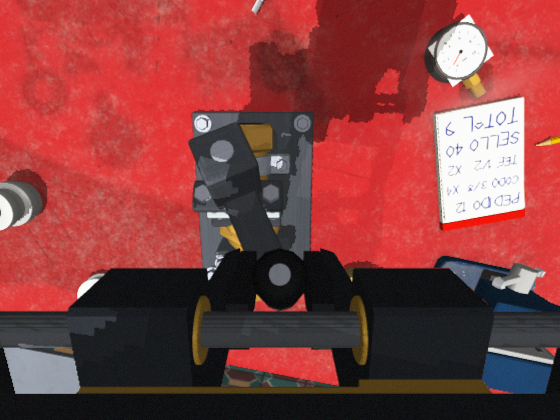

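Emit:
apply_moves(
  steps=[
    [0, 0.0022, -0.0012, 0],
    [0, 0.0022, -0.0012, 0],
    [0, 0.0022, -0.0013, 0],
    [0, 0.0022, -0.0013, 0],
    [0, 0.0022, -0.0013, 0],
    [0, 0.0022, -0.0013, 0],
    [0, 0, 0, 0],
    [0, 0, 0, 0],
  ],
)

```text
time_s: 21.5
eef_pos: [0.6151, 0.0836, 0.1848]
tool_rot: [-1.092, -1.375, 1.376]
force: [-1.7, -1.0, -2.8]
opening: 0.243
```

```bash
python3 chk.py w13; python3 st.py w13
```

```text
21.55 [0.6151 0.0836 0.1848] yaw 103.07667329915665 f [-1.1 -1.1 -3.3] m [-0.16  0.26  0.02] 0.243
[[-0.226 -0.    -0.974]
 [ 0.974 -0.    -0.226]
 [-0.    -1.     0.   ]]
rect [28.7 27.9] 24.9 axis_err deg 3.2 u,y comps of axis deg [-3.2 -0. ]
S rel F (u,y,a) mm [-0.1  0.1  1.4] Htop [-2.2  0.1 39.4]
grip rel F (u,y,a) [63.6 29.5 51.1] az 24.0
```

View pics/w13.png

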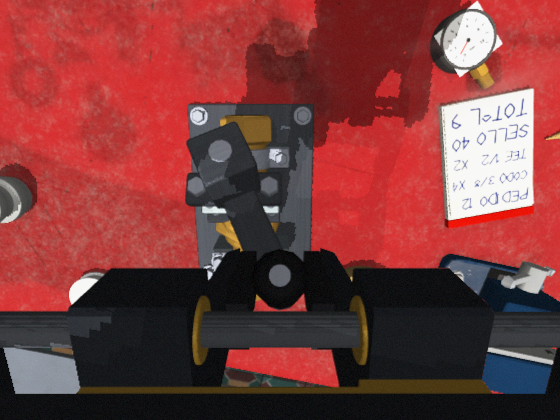

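Emit:
apply_moves(
  steps=[
    [0, 0.0018, -0.001, 0],
    [0, 0.0018, -0.001, 0],
    [0, 0.0009, -0.0005, 0],
    [0, 0, 0, 0],
    [0, 0, 0, 0],
    [0, 0, 0, 0],
    [0, 0, 0, 0],
    [0, 0, 0, 0],
  ],
)

```text
time_s: 22.55
eef_pos: [0.6179, 0.0843, 0.1807]
tool_rot: [-1.093, -1.376, 1.375]
force: [1.0, 1.1, 0.5]
opening: 0.243
```

```bash
python3 chk.py w14; python3 st.py w14; cat > circ.py <<'E'
import sys,numpy as np,json
t0=float(sys.argv[1]);st=float(sys.argv[2]);n=int(sys.argv[3]);rise=float(sys.argv[4]) if len(sys.argv)>4 else 0 #m/turn
p=lambda t:.0697*np.array([np.sin(t),-.5*np.cos(t),-.8660*np.cos(t)])+rise*t/2/np.pi*np.array([0,-.866,.5])
acc=p(np.radians(t0)); rows=[]
for i in range(n):
    d=np.round(p(np.radians(t0+st*(i+1)))-acc,4); acc=acc+d; rows.append([float(x) for x in d]+[0])
for k in range(0,n,8): print(round(t0+st*k,1),json.dumps(rows[k:k+8]))
E
python3 circ.py 25 15 32
```

```text
22.6 [0.6179 0.0843 0.1806] yaw 103.07642520744713 f [0.3 0.4 0.1] m [ 0.06 -0.   -0.06] 0.249
[[-0.226  0.    -0.974]
 [ 0.974  0.    -0.226]
 [-0.    -1.    -0.   ]]
rect [28.5 28. ] 25.1 axis_err deg 1.5 u,y comps of axis deg [-1.5  0.1]
S rel F (u,y,a) mm [-0.8  0.1 -1.4] Htop [-1.8  0.1 36.6]
grip rel F (u,y,a) [64.  29.5 46.1] az 24.1
25.0 [[0.0153, 0.0049, 0.0085, 0], [0.0123, 0.0067, 0.0116, 0], [0.0084, 0.0081, 0.014, 0], [0.004, 0.0088, 0.0153, 0], [-0.0008, 0.0091, 0.0158, 0], [-0.0055, 0.0087, 0.015, 0], [-0.0098, 0.0077, 0.0133, 0], [-0.0134, 0.0061, 0.0106, 0]]
145.0 [[-0.0161, 0.0042, 0.0073, 0], [-0.0178, 0.002, 0.0034, 0], [-0.0182, -0.0004, -0.0007, 0], [-0.0173, -0.0027, -0.0047, 0], [-0.0154, -0.0049, -0.0085, 0], [-0.0123, -0.0067, -0.0116, 0], [-0.0084, -0.0081, -0.014, 0], [-0.0039, -0.0089, -0.0153, 0]]
265.0 [[0.0008, -0.0091, -0.0158, 0], [0.0055, -0.0086, -0.015, 0], [0.0098, -0.0077, -0.0133, 0], [0.0134, -0.0062, -0.0106, 0], [0.0161, -0.0042, -0.0073, 0], [0.0178, -0.0019, -0.0034, 0], [0.0181, 0.0004, 0.0007, 0], [0.0174, 0.0027, 0.0047, 0]]
385.0 [[0.0153, 0.0049, 0.0085, 0], [0.0123, 0.0067, 0.0116, 0], [0.0084, 0.0081, 0.014, 0], [0.004, 0.0088, 0.0153, 0], [-0.0008, 0.0091, 0.0158, 0], [-0.0055, 0.0087, 0.015, 0], [-0.0098, 0.0077, 0.0133, 0], [-0.0134, 0.0061, 0.0106, 0]]
```

Emit:
apply_moves(
  steps=[
    [0.0153, 0.0049, 0.0085, 0],
    [0.0123, 0.0067, 0.0116, 0],
    [0.0084, 0.0081, 0.014, 0],
    [0.004, 0.0088, 0.0153, 0],
    [-0.0008, 0.0091, 0.0158, 0],
    [-0.0055, 0.0087, 0.015, 0],
    [-0.0098, 0.0077, 0.0133, 0],
    [-0.0134, 0.0061, 0.0106, 0],
  ],
  newtons=8,
)

```text
time_s: 23.6
eef_pos: [0.5147, 0.0718, 0.1205]
tool_rot: [-1.095, -1.38, 1.373]
force: [7.1, 0.5, -0.1]
opening: 0.244
```

```bash
python3 chk.py w15; python3 st.py w15; python3 - <<'E'
from h import *
c=eyes.capture("scene"); cv2.imwrite("pics/s15.png",cv2.resize(c["pixels"][110:270,170:330],(600,600),interpolation=cv2.INTER_CUBIC))
E
```

```text
23.65 [0.514  0.07   0.1198] yaw 103.12134382595414 f [ 6.2 -3.2 -0.5] m [ 0.01 -1.04  0.04] 0.247
[[-0.227  0.004 -0.974]
 [ 0.974 -0.001 -0.227]
 [-0.002 -1.    -0.003]]
  return _methods._mean(a, axis=axis, dtype=dtype,
  ret = um.true_divide(
h.py:44: RuntimeWarning: Mean of empty slice.
  U,S,V=np.linalg.svd(q-q.mean(0),full_matrices=False); n=V[2]; d=(q-q.mean(0))@n
Traceback (most recent call last):
  File "st.py", line 9, in <module>
    m,nn,k=pf(q); nn=nn*np.sign(-nn[1])
           ~~^^^
  File "h.py", line 53, in pf
    q=q.reshape(-1,3); return planefit(q[~np.isnan(q).any(1)])
                              ~~~~~~~~^^^^^^^^^^^^^^^^^^^^^^^^
  File "h.py", line 44, in planefit
    U,S,V=np.linalg.svd(q-q.mean(0),full_matrices=False); n=V[2]; d=(q-q.mean(0))@n
                                                            ~^^^
IndexError: index 2 is out of bounds for axis 0 with size 0
```

View pics/w15.png

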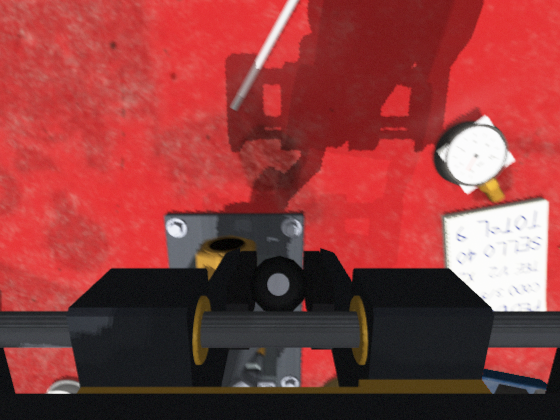

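View pics/s15.png

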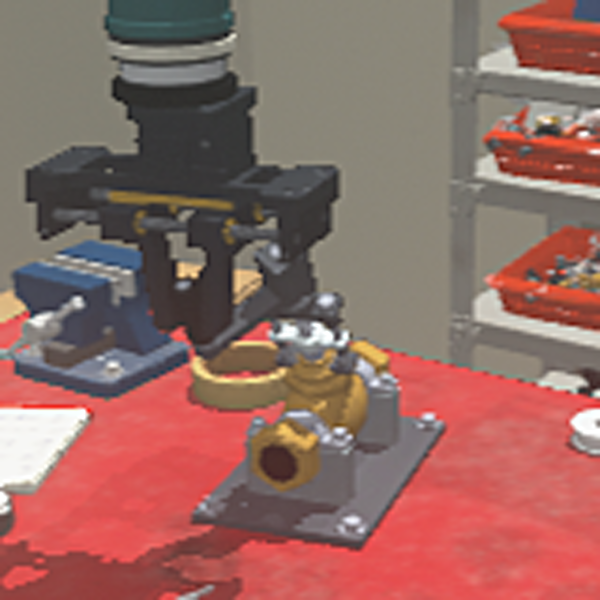

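Emit:
apply_moves(
  steps=[
    [-0.0161, 0.0042, 0.0073, 0],
    [-0.0178, 0.002, 0.0034, 0],
    [-0.0182, -0.0004, -0.0007, 0],
    [-0.0173, -0.0027, -0.0047, 0],
    [-0.0154, -0.0049, -0.0085, 0],
    [-0.0123, -0.0067, -0.0116, 0],
    [-0.0084, -0.0081, -0.014, 0],
    [-0.0039, -0.0089, -0.0153, 0],
  ],
)

```text
time_s: 24.7
eef_pos: [0.5801, -0.0267, 0.1446]
tool_rot: [-1.089, -1.371, 1.377]
force: [-2.4, 3.6, -4.4]
opening: 0.251
```

Emit:
apply_moves(
  steps=[
    [0.0008, -0.0091, -0.0158, 0],
    [0.0055, -0.0086, -0.015, 0],
    [0.0098, -0.0077, -0.0133, 0],
    [0.0134, -0.0062, -0.0106, 0],
    [0.0161, -0.0042, -0.0073, 0],
    [0.0178, -0.0019, -0.0034, 0],
    [0.0181, 0.0004, 0.0007, 0],
    [0.0174, 0.0027, 0.0047, 0],
  ],
)

```text
time_s: 25.7
eef_pos: [0.617, 0.0852, 0.1802]
tool_rot: [-1.092, -1.375, 1.377]
force: [-1.8, -6.6, -5.2]
opening: 0.249
```

```bash
python3 chk.py w17; python3 st.py w17; python3 - <<'E'
from h import *
c=eyes.capture("scene"); cv2.imwrite("pics/s17.png",cv2.resize(c["pixels"][110:270,170:330],(600,600),interpolation=cv2.INTER_CUBIC))
E
```

```text
25.75 [0.6154 0.0871 0.1795] yaw 103.14543786404874 f [ 0.2 -0.8 -1.8] m [-0.15 -0.11  0.01] 0.249
[[-0.227 -0.002 -0.974]
 [ 0.974  0.001 -0.227]
 [ 0.002 -1.     0.002]]
rect [28.7 28. ] 26.0 axis_err deg 0.4 u,y comps of axis deg [-0.4 -0. ]
S rel F (u,y,a) mm [-2.1  1.8 -1.2] Htop [-2.4  1.8 36.8]
grip rel F (u,y,a) [61.9 32.7 46. ] az 25.6
```

View pics/w17.png

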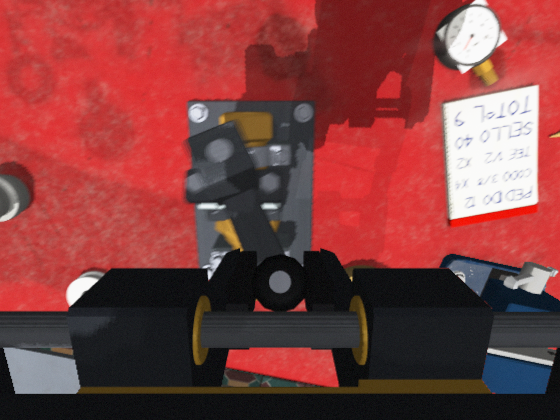

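View pics/s17.png

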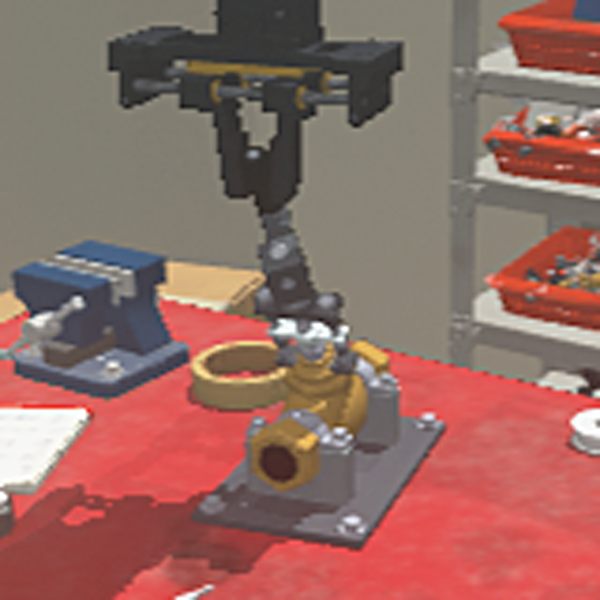

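Emit:
apply_moves(
  steps=[
    [0.0153, 0.0049, 0.0085, 0],
    [0.0123, 0.0067, 0.0116, 0],
    [0.0084, 0.0081, 0.014, 0],
    [0.004, 0.0088, 0.0153, 0],
    [-0.0008, 0.0091, 0.0158, 0],
    [-0.0055, 0.0087, 0.015, 0],
    [-0.0098, 0.0077, 0.0133, 0],
    [-0.0134, 0.0061, 0.0106, 0],
  ],
)

```text
time_s: 26.8
eef_pos: [0.5142, 0.0714, 0.1208]
tool_rot: [-1.093, -1.378, 1.373]
force: [5.2, 1.3, -1.2]
opening: 0.245
```

Emit:
apply_moves(
  steps=[
    [-0.0161, 0.0042, 0.0073, 0],
    [-0.0178, 0.002, 0.0034, 0],
    [-0.0182, -0.0004, -0.0007, 0],
    [-0.0173, -0.0027, -0.0047, 0],
    [-0.0154, -0.0049, -0.0085, 0],
    [-0.0123, -0.0067, -0.0116, 0],
    [-0.0084, -0.0081, -0.014, 0],
    [-0.0039, -0.0089, -0.0153, 0],
  ],
)

```text
time_s: 27.8
eef_pos: [0.5812, -0.0267, 0.1452]
tool_rot: [-1.09, -1.372, 1.377]
force: [-0.8, 5.3, -4.7]
opening: 0.246
```

Emit:
apply_moves(
  steps=[
    [0.0008, -0.0091, -0.0158, 0],
    [0.0055, -0.0086, -0.015, 0],
    [0.0098, -0.0077, -0.0133, 0],
    [0.0134, -0.0062, -0.0106, 0],
    [0.0161, -0.0042, -0.0073, 0],
    [0.0178, -0.0019, -0.0034, 0],
    [0.0181, 0.0004, 0.0007, 0],
    [0.0174, 0.0027, 0.0047, 0],
  ],
)

```text
time_s: 28.8
eef_pos: [0.6171, 0.0851, 0.1803]
tool_rot: [-1.093, -1.375, 1.376]
force: [-1.3, -5.0, -6.0]
opening: 0.246
```

```bash
python3 chk.py w20; python3 st.py w20; python3 circ.py 25 10 20
```

```text
28.85 [0.6155 0.087  0.1796] yaw 103.14552391956673 f [-1.1 -0.8 -2.1] m [-0.2  -0.11 -0.03] 0.245
[[-0.227 -0.002 -0.974]
 [ 0.974  0.001 -0.227]
 [ 0.001 -1.     0.002]]
rect [28.7 27.8] 26.3 axis_err deg 0.4 u,y comps of axis deg [-0.4 -0.1]
S rel F (u,y,a) mm [-2.2  1.7 -1.2] Htop [-2.5  1.7 36.8]
grip rel F (u,y,a) [62.  32.6 46. ] az 25.6
25.0 [[0.0105, 0.003, 0.0053, 0], [0.0093, 0.0039, 0.0067, 0], [0.0078, 0.0047, 0.0081, 0], [0.0061, 0.0053, 0.0091, 0], [0.0042, 0.0057, 0.0099, 0], [0.0021, 0.0059, 0.0103, 0], [-0.0, 0.0061, 0.0106, 0], [-0.0021, 0.006, 0.0103, 0]]
105.0 [[-0.0042, 0.0057, 0.0099, 0], [-0.0061, 0.0053, 0.0091, 0], [-0.0078, 0.0046, 0.0081, 0], [-0.0093, 0.0039, 0.0067, 0], [-0.0105, 0.0031, 0.0053, 0], [-0.0114, 0.002, 0.0036, 0], [-0.012, 0.0011, 0.0018, 0], [-0.0121, 0.0, 0.0, 0]]
185.0 [[-0.012, -0.0011, -0.0018, 0], [-0.0114, -0.002, -0.0036, 0], [-0.0105, -0.0031, -0.0053, 0], [-0.0093, -0.0039, -0.0067, 0]]
```

View pics/w20.png

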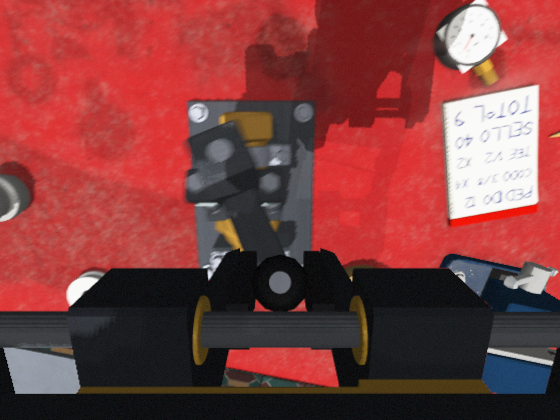

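Emit:
apply_moves(
  steps=[
    [0.0153, 0.0049, 0.0085, 0],
    [0.0123, 0.0067, 0.0116, 0],
    [0.0084, 0.0081, 0.014, 0],
    [0.004, 0.0088, 0.0153, 0],
    [-0.0008, 0.0091, 0.0158, 0],
    [-0.0055, 0.0087, 0.015, 0],
    [-0.0098, 0.0077, 0.0133, 0],
    [-0.0134, 0.0061, 0.0106, 0],
  ],
)

```text
time_s: 29.85
eef_pos: [0.5142, 0.0714, 0.1208]
tool_rot: [-1.093, -1.378, 1.373]
force: [4.7, 1.1, -1.6]
opening: 0.248
```

Emit:
apply_moves(
  steps=[
    [-0.011, 0.0028, 0.0049, 0],
    [-0.0117, 0.0016, 0.0027, 0],
    [-0.0121, 0.0006, 0.0009, 0],
    [-0.0121, -0.0006, -0.0009, 0],
    [-0.0117, -0.0016, -0.0027, 0],
    [0, 0, 0, 0],
    [0, 0, 0, 0],
    [0, 0, 0, 0],
  ],
)

```text
time_s: 30.85
eef_pos: [0.5196, 0.0126, 0.116]
tool_rot: [-1.087, -1.37, 1.377]
force: [-6.6, 3.7, -1.6]
opening: 0.251
```

```bash
python3 chk.py w22; python3 circ.py 195 3 8;  python3 - <<'E'
from h import *
c=eyes.capture("scene"); cv2.imwrite("pics/s22.png",cv2.resize(c["pixels"][110:270,170:330],(600,600),interpolation=cv2.INTER_CUBIC))
E
```

```text
30.9 [0.5196 0.0126 0.116 ] yaw 103.0524643014477 f [-6.4  3.7 -1.6] m [0.62 0.99 0.02] 0.249
[[-0.226 -0.007 -0.974]
 [ 0.974  0.001 -0.226]
 [ 0.002 -1.     0.006]]
195.0 [[-0.0035, -0.0005, -0.0009, 0], [-0.0034, -0.0006, -0.0011, 0], [-0.0034, -0.0007, -0.0012, 0], [-0.0033, -0.0008, -0.0013, 0], [-0.0032, -0.0009, -0.0015, 0], [-0.0031, -0.0009, -0.0017, 0], [-0.003, -0.0011, -0.0018, 0], [-0.0029, -0.0011, -0.0019, 0]]
```

View pics/s22.png

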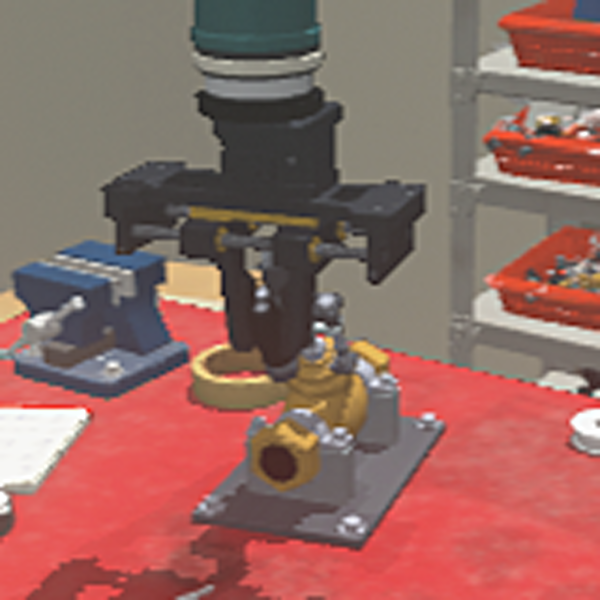

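Emit:
apply_moves(
  steps=[
    [-0.0035, -0.0005, -0.0009, 0],
    [-0.0034, -0.0006, -0.0011, 0],
    [-0.0034, -0.0007, -0.0012, 0],
    [-0.0033, -0.0008, -0.0013, 0],
    [0, 0, 0, 0],
    [0, 0, 0, 0],
    [0, 0, 0, 0],
    [0, 0, 0, 0],
  ],
)

```text
time_s: 31.95
eef_pos: [0.5289, 0.0044, 0.1196]
tool_rot: [-1.086, -1.376, 1.369]
force: [-2.8, 15.3, -0.7]
opening: 0.405
```

Emit:
apply_moves(
  steps=[
    [-0.0032, -0.0009, -0.0015, 0],
    [0, 0, 0, 0],
    [-0.0031, -0.0009, -0.0017, 0],
    [0, 0, 0, 0],
    [0, 0, 0, 0],
    [0, 0, 0, 0],
    [0, 0, 0, 0],
    [0, 0, 0, 0],
  ],
)

```text
time_s: 32.95
eef_pos: [0.5339, -0.0009, 0.1217]
tool_rot: [-1.087, -1.377, 1.368]
force: [-1.8, 16.2, -1.0]
opening: 0.54
```

Emit:
apply_moves(
  steps=[
    [0, 0, 0, 0],
    [0, 0, 0, 0],
    [0, 0, 0, 0],
    [0.0031, 0.0009, 0.0017, 0],
    [0.0032, 0.0009, 0.0015, 0],
    [0.0033, 0.0008, 0.0013, 0],
    [0.002, 0.0005, 0.0007, 0],
    [0, 0, 0, 0],
  ],
  gripper=0.07,
)

```text
time_s: 33.95
eef_pos: [0.5267, 0.0054, 0.1189]
tool_rot: [-1.092, -1.375, 1.376]
force: [-0.4, -0.6, -0.0]
opening: 0.793
```

```bash
python3 chk.py w25; python3 - <<'E'
from h import *
c=eyes.capture("scene"); cv2.imwrite("pics/s25.png",cv2.resize(c["pixels"][110:270,170:330],(600,600),interpolation=cv2.INTER_CUBIC))
E
```

```text
34.0 [0.5268 0.0053 0.1189] yaw 103.09053485345085 f [0.9 0.4 0.8] m [ 0.05 -0.   -0.01] 0.795
[[-0.226  0.    -0.974]
 [ 0.974 -0.    -0.226]
 [-0.    -1.    -0.   ]]
```

View pics/w25.png

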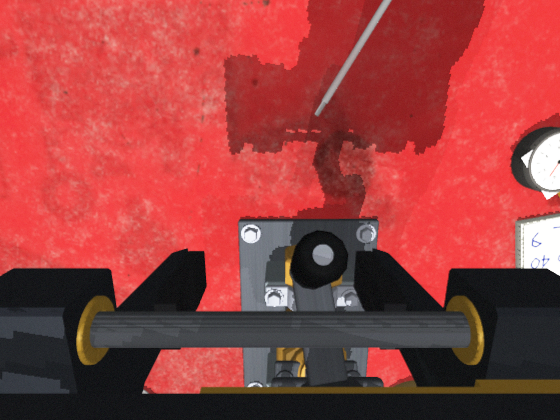

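View pics/s25.png

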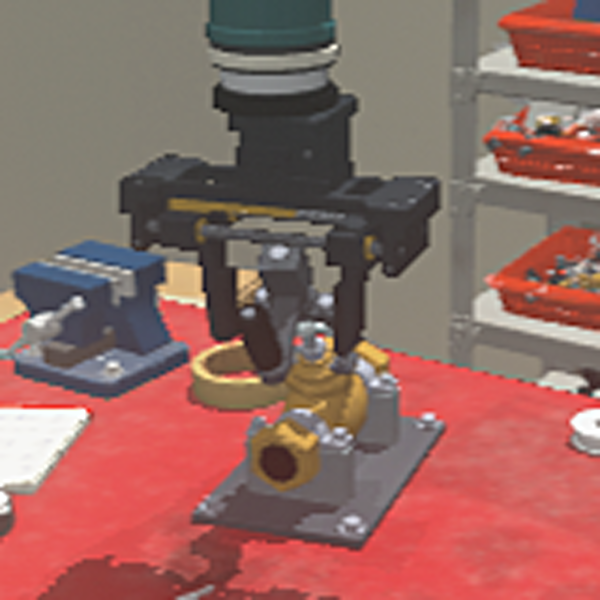

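Emit:
apply_moves(
  steps=[
    [0.006, 0, 0, 0],
    [0.005, 0, 0, 0],
    [0, -0.0087, 0.005, 0],
    [0, -0.0174, 0.01, 0],
    [0, -0.026, 0.015, 0],
    [0, -0.026, 0.015, 0],
    [0, -0.026, 0.005, 0],
    [0, -0.02, 0, 0],
  ],
)

```text
time_s: 35.05
eef_pos: [0.4753, 0.0043, 0.246]
tool_rot: [-1.095, -1.377, 1.374]
force: [0.4, -0.5, 0.5]
opening: 0.795
```

```bash
python3 chk.py w26; python3 - <<'E'
from h import *
import pickle
c=eyes.capture("scene"); pickle.dump(c,open("s26.pkl","wb")); cv2.imwrite("pics/s26.png",cv2.resize(c["pixels"][140:250,200:310],(600,600),interpolation=cv2.INTER_CUBIC))
E
```

```text
35.1 [0.477  0.0042 0.2488] yaw 103.05577209751134 f [ 1.2 -1.1  1.5] m [ 0.03 -0.04 -0.03] 0.795
[[-0.226  0.008 -0.974]
 [ 0.974 -0.001 -0.226]
 [-0.002 -1.    -0.007]]
```

View pics/w26.png

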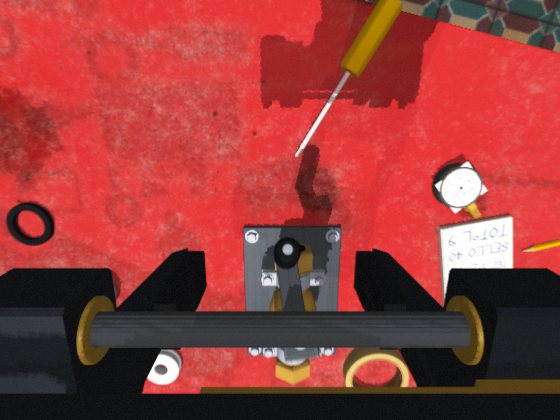

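View pics/s26.png

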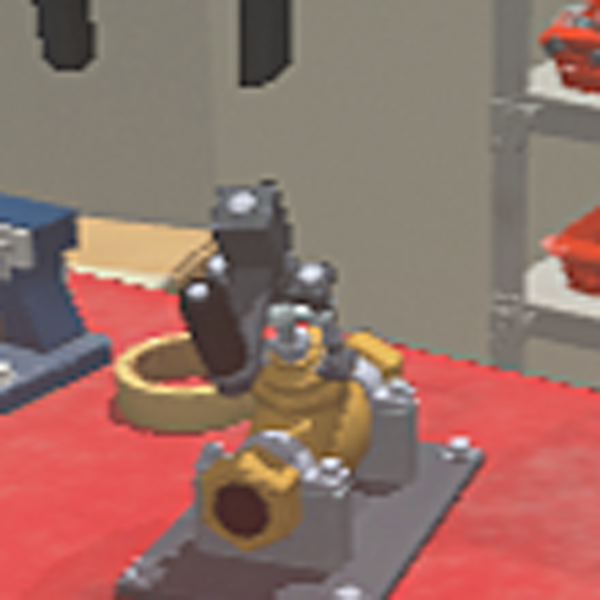

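Emit:
apply_moves(
  steps=[
    [0, -0.02, 0, 0],
    [0, -0.03, 0, 0],
    [0.005, 0, -0.025, 0],
    [0.01, 0, -0.045, 0],
    [0.005, 0, -0.027, 0],
    [0, 0, 0, 0],
    [0, 0, 0, 0],
    [0, 0, 0, 0],
  ],
)

```text
time_s: 36.15
eef_pos: [0.5646, 0.0456, 0.2931]
tool_rot: [-1.093, -1.375, 1.375]
force: [-0.3, -0.6, 0.1]
opening: 0.793
```

```bash
python3 chk.py w27; python3 - <<'E'
from h import *
import pickle
u,y,a=frame(); F=np.array([.593,.0483,.168])
for n in("w27","s26"):
    c=pickle.load(open(n+".pkl","rb")); P=cloud(c); D=(P-F)@np.stack([u,y,a],1)*1000
    m=(np.abs(D[...,0])<25)&(np.abs(D[...,1])<25)&(D[...,2]>28)&(D[...,2]<70)
    q=P[m]; print(n,len(q)); 
    mm,nn,k=planefit(q); dd=(mm-F); print("hubtop (u,y,a)",np.round([dd@u*1e3,dd@y*1e3,dd@a*1e3],1),"axis err",np.round(np.degrees([nn@u,nn@y]),1),k)
    m2=(D[...,0]<-25)&(D[...,0]>-55)&(np.abs(D[...,1])<35)&(D[...,2]>-5)&(D[...,2]<25); q=D[m2]; print("arm a",np.round(np.percentile(q[:,2],[10,25,50,75,90]),1))
    m3=(D[...,2]>55)&(D[...,2]<75)&(D[...,0]<-40)&(np.abs(D[...,1])<50); print("griptop",np.round(D[m3].mean(0),1))
c=pickle.load(open("w27.pkl","rb")); cv2.imwrite("pics/w27z.png",cv2.resize(c["pixels"][140:270,210:350],(800,743),interpolation=cv2.INTER_CUBIC)[:600])
E
```

```text
36.2 [0.5648 0.0456 0.2933] yaw 103.04644760104024 f [-0.6  0.2 -0.4] m [ 0.02 -0.01 -0.02] 0.793
[[-0.226  0.    -0.974]
 [ 0.974 -0.    -0.226]
 [-0.    -1.    -0.   ]]
w27 1068
hubtop (u,y,a) [-1.  -0.7 36.6] axis err [-1.1 -0.1] 870
arm a [5.4 5.9 6.4 7.  7.4]
griptop [-69.3 -10.7  59.7]
s26 125
hubtop (u,y,a) [-4.  -3.8 37.4] axis err [-6.4 -1. ] 72
arm a [5.4 6.3 8.  9.  9.8]
griptop [-74.9 -14.4  60.6]
```

View pics/w27z.png

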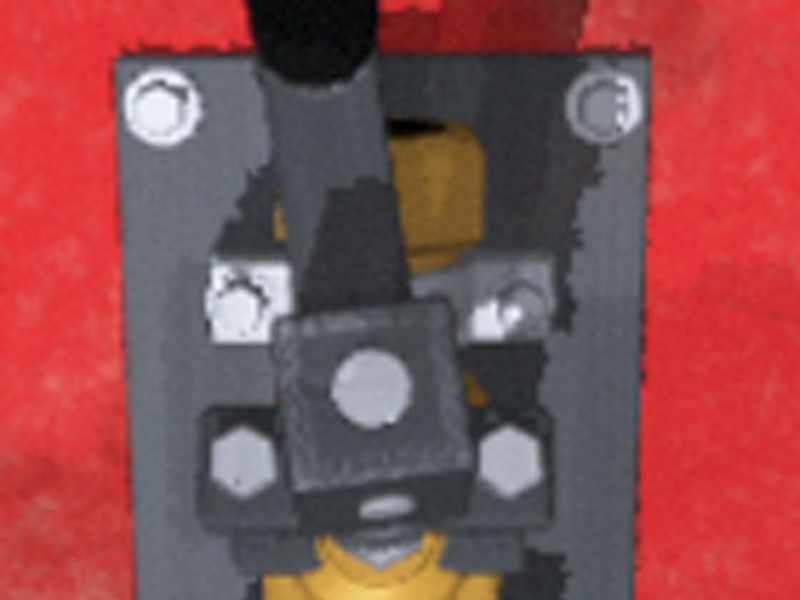

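```bash
python3 -c "
from h import *
o=get_obs(); print(o['time_s'],np.abs(o['joint_vel']).max()); print(job_done())"
```

```text
36.2 0.004037707911934155
the job is handed in; nothing more can be done
None
```

The crank is on the valve's square, wound about 2.5 turns anticlockwise until it stalled, and released. I handed the job in at 36.2 s.

**What I did**
- I chose the crank farthest to the robot's left, the one with its hub at y ≈ -0.25.
- I held it by its round grip and let the hub end droop to the spindle's 30° lean. Then I set it on the tip of the square, turned it about 25° to line up with the flats, and slid it home.

**Last checks**
- **Seating:** the hub's top measures 36.6 mm above the foot of the square, where 38 mm is nominal. That is within the 2 mm calibration. The crank's axis is about 1° off the spindle's.
- **Stop:** at the end the grip stopped moving, about 16 N built up and the fingers were forced open, so I took it to be at the open stop.
- **Release:** the gripper is open and well clear of the crank. It never came near the gauge, bushing or coupler, but I did not re-measure their positions.

**Checks that disagreed**
- **Fingertips:** they sit about 41 mm short of the reported TCP. My first grasp closed above the grip without touching it, and I corrected for the offset from the pictures.
- **First push:** the first push onto the square caught on its edge and cost 3–4° of tilt. I backed off, lightened the grip and it went home.
- **Spindle angle:** I could not read it directly. Working from the camera angles I get about 15.2–15.5 rad, slightly under 15.7 but above the 15.1 limit. I put the gap down to error in reading the square's starting angle.
- **Scene camera:** from one rough patch of 72 points it put the crank's axis 6.4° off. I trusted the wrist camera's closer view, which used 870 points.

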